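Rack the sample jars as a clamped pyramid

TASK

Stack all the jars from the tray as a lying pyramid on the aluminium rack. Loosen the clamp knob fully, lay three jars side by side across the plate against the fixed end wall, slide the stop up snug against them and clamp it tight again; only then saddle the remaining jars into the gaps above, the second row before the one on top, with all jars centred on the plate and lying squarely across it. Leave the other things on the bench alone.

Things in the scene. Friction and masses are not known exactly. Their poses are not given: they have to be found in the camera images.
- jar1_center (a point): centre of a sample jar lying on its side: round, 60 mm diameter, 60 mm long, white with a red screw lid, flat ends, about 0.24 kg. x axis: along the jar's own axis, towards the lid (horizontal while it lies; jars are all alike). None if this jar is absent (4 to 6 are present); at the start it lies in the tray. It can be taken by its two flat ends (60 mm apart), so that neighbours do not matter. It rolls, but soon comes to rest.
- jar2_center (a point): centre of a sample jar lying on its side: round, 60 mm diameter, 60 mm long, white with a red screw lid, flat ends, about 0.24 kg. x axis: along the jar's own axis, towards the lid (horizontal while it lies; jars are all alike). None if this jar is absent (4 to 6 are present); at the start it lies in the tray. It can be taken by its two flat ends (60 mm apart), so that neighbours do not matter. It rolls, but soon comes to rest.
- jar3_center (a point): centre of a sample jar lying on its side: round, 60 mm diameter, 60 mm long, white with a red screw lid, flat ends, about 0.24 kg. x axis: along the jar's own axis, towards the lid (horizontal while it lies; jars are all alike). None if this jar is absent (4 to 6 are present); at the start it lies in the tray. It can be taken by its two flat ends (60 mm apart), so that neighbours do not matter. It rolls, but soon comes to rest.
- jar4_center (a point): centre of a sample jar lying on its side: round, 60 mm diameter, 60 mm long, white with a red screw lid, flat ends, about 0.24 kg. x axis: along the jar's own axis, towards the lid (horizontal while it lies; jars are all alike). None if this jar is absent (4 to 6 are present); at the start it lies in the tray. It can be taken by its two flat ends (60 mm apart), so that neighbours do not matter. It rolls, but soon comes to rest.
- jar5_center (a point): centre of a sample jar lying on its side: round, 60 mm diameter, 60 mm long, white with a red screw lid, flat ends, about 0.24 kg. x axis: along the jar's own axis, towards the lid (horizontal while it lies; jars are all alike). None if this jar is absent (4 to 6 are present); at the start it lies in the tray. It can be taken by its two flat ends (60 mm apart), so that neighbours do not matter. It rolls, but soon comes to rest.
- jar6_center (a point): centre of a sample jar lying on its side: round, 60 mm diameter, 60 mm long, white with a red screw lid, flat ends, about 0.24 kg. x axis: along the jar's own axis, towards the lid (horizontal while it lies; jars are all alike). None if this jar is absent (4 to 6 are present); at the start it lies in the tray. It can be taken by its two flat ends (60 mm apart), so that neighbours do not matter. It rolls, but soon comes to rest.
- base1 (a point): where the centre of a jar belongs on the rack: bottom row, place beside the fixed end wall; 42 mm above the bench. Fixed to the rack: x axis across the plate (the jars' axes lie along it, lid either way), y axis along the rack from the fixed end wall to the sliding stop.
- base2 (a point): where the centre of a jar belongs on the rack: bottom row, middle place; 42 mm above the bench. Fixed to the rack: x axis across the plate (the jars' axes lie along it, lid either way), y axis along the rack from the fixed end wall to the sliding stop.
- base3 (a point): where the centre of a jar belongs on the rack: bottom row, place beside the sliding stop; 42 mm above the bench. Fixed to the rack: x axis across the plate (the jars' axes lie along it, lid either way), y axis along the rack from the fixed end wall to the sliding stop.
- mid1 (a point): where the centre of a jar belongs on the rack: second row, in the gap between base1 and base2; 94 mm above the bench. Fixed to the rack: x axis across the plate (the jars' axes lie along it, lid either way), y axis along the rack from the fixed end wall to the sliding stop.
- mid2 (a point): where the centre of a jar belongs on the rack: second row, in the gap between base2 and base3; 94 mm above the bench. Fixed to the rack: x axis across the plate (the jars' axes lie along it, lid either way), y axis along the rack from the fixed end wall to the sliding stop.
- apex (a point): where the centre of a jar belongs on the rack: third row, in the gap between mid1 and mid2; 146 mm above the bench. Fixed to the rack: x axis across the plate (the jars' axes lie along it, lid either way), y axis along the rack from the fixed end wall to the sliding stop.
- rack: Rack, origin on the bench: a fixed aluminium plate 62 mm wide (x), 320 mm long (y), 12 mm thick, open at its two long sides, with an upright end wall 60 mm high whose inner face is 30 mm from base1 on the -y side. Jars that touch one another, the wall and the stop have a spacing of 60 mm.
- stop (a joint): position (m) of the sliding stop, a grey block 60 x 60 mm, 48 mm high above the bench, that runs along the rack (+ is away from the end wall), 0 to 0.070. At 0.015 its face just touches the third of three touching jars. Starts at 0 to 0.03, clamped. When free it slides with about 1 N, and it can be drawn along by its knob; when clamped it holds.
- clamp (a joint): angle (rad) of the clamp knob on top of the stop: 0 fully loose, 1.3 fully clamped (end stops at both). Turning clockwise seen from above clamps. It stays where it is left, with about 0.15 N m of friction.
- clamp_wing (a point): middle of the knob's wing grip, on the vertical turning axis, 75 mm above the bench. The wing is a black bar 52 mm long along this frame's x axis, 14 mm thick along its y axis, 28 mm high (from 61 to 89 mm above the bench); it turns with the knob. At joint 0 it lies across the rack. Its axis is 32 mm behind the stop's face; the block's top is 48 mm above the bench.
- tray_floor (a point): middle of the floor (4 mm above the bench) of the flat white tray, 270 x 270 mm with a rim 16 mm high, fixed. The jars lie on it in two rows of three, their axes roughly along its x axis.
- reagent_mid (a point): bystander, leave alone: amber bottle, 68 mm diameter, 150 mm high; this point is 75 mm up
- beaker_mid (a point): bystander, leave alone: glass beaker, 80 mm diameter, 95 mm high; this point is 45 mm up
- tipbox_mid (a point): bystander, leave alone: pipette tip box, 85 x 120 mm, 72 mm high; this point is 35 mm up
There are look-alikes about, which are no part of the job. Leave any pink look-alike of the part that bears jar6_center alone.

How it is judged:
On the way, in this order (a step that is already met when the one before it is completed fails the run):
1. the clamp knob is loosened (below 0.2 rad) (value of joint clamp below 0.2 rad), for 0.1 s.
2. three jars fill the bottom row (each within 15 mm of its place), the stop is snug (0.009 to 0.021 m) and clamped (knob above 1.1 rad), and no jar is above the bottom row yet (distance between any of jar1_center, jar2_center, jar3_center, jar4_center, jar5_center, jar6_center and base1 below 0.015 m and distance between any of jar1_center, jar2_center, jar3_center, jar4_center, jar5_center, jar6_center and base2 below 0.015 m and distance between any of jar1_center, jar2_center, jar3_center, jar4_center, jar5_center, jar6_center and base3 below 0.015 m and value of joint clamp above 1.1 rad and value of joint stop between 0.009 and 0.021 m and height (world z) of each of jar1_center, jar2_center, jar3_center, jar4_center, jar5_center, jar6_center below 0.065 m), for 0.3 s.
At the end, for the whole second after the job is handed in: Every jar present lies at rest within 15 mm of a place of the pyramid and within 0.2 rad of square, the three bottom places are filled, the stop is snug (0.009 to 0.021 m) and the clamp knob is tight (above 1.1 rad) (distance between any of jar1_center, jar2_center, jar3_center, jar4_center, jar5_center, jar6_center and base1 below 0.015 m and distance between any of jar1_center, jar2_center, jar3_center, jar4_center, jar5_center, jar6_center and base2 below 0.015 m and distance between any of jar1_center, jar2_center, jar3_center, jar4_center, jar5_center, jar6_center and base3 below 0.015 m and value of joint clamp above 1.1 rad and value of joint stop between 0.009 and 0.021 m and (distance between jar1_center and base1 below 0.015 m or distance between jar1_center and base2 below 0.015 m or distance between jar1_center and base3 below 0.015 m or distance between jar1_center and mid1 below 0.015 m or distance between jar1_center and mid2 below 0.015 m or distance between jar1_center and apex below 0.015 m) and (distance between jar2_center and base1 below 0.015 m or distance between jar2_center and base2 below 0.015 m or distance between jar2_center and base3 below 0.015 m or distance between jar2_center and mid1 below 0.015 m or distance between jar2_center and mid2 below 0.015 m or distance between jar2_center and apex below 0.015 m) and (distance between jar3_center and base1 below 0.015 m or distance between jar3_center and base2 below 0.015 m or distance between jar3_center and base3 below 0.015 m or distance between jar3_center and mid1 below 0.015 m or distance between jar3_center and mid2 below 0.015 m or distance between jar3_center and apex below 0.015 m) and (distance between jar4_center and base1 below 0.015 m or distance between jar4_center and base2 below 0.015 m or distance between jar4_center and base3 below 0.015 m or distance between jar4_center and mid1 below 0.015 m or distance between jar4_center and mid2 below 0.015 m or distance between jar4_center and apex below 0.015 m) and (distance between jar5_center and base1 below 0.015 m or distance between jar5_center and base2 below 0.015 m or distance between jar5_center and base3 below 0.015 m or distance between jar5_center and mid1 below 0.015 m or distance between jar5_center and mid2 below 0.015 m or distance between jar5_center and apex below 0.015 m) and (distance between jar6_center and base1 below 0.015 m or distance between jar6_center and base2 below 0.015 m or distance between jar6_center and base3 below 0.015 m or distance between jar6_center and mid1 below 0.015 m or distance between jar6_center and mid2 below 0.015 m or distance between jar6_center and apex below 0.015 m) and angle between the x axis of each of jar1_center, jar2_center, jar3_center, jar4_center, jar5_center, jar6_center and the x axis of base1, either way round below 0.2 rad and linear speed of each of jar1, jar2, jar3, jar4, jar5, jar6 below 0.02 m/s); the robot touches nothing.
It fails at once if a bystander (bottle, beaker, tip box) is moved more than 40 mm (distance of any of reagent_mid, beaker_mid, tipbox_mid from where it was at the start of the episode above 0.04 m).
Of jar1, jar2, jar3, jar4, jar5, jar6 only 4 to 6 are there at a start; the rules pass over those that are not, and their reading is None.
At some moment in a run one of jar1, jar2, jar3, jar4, jar5, jar6 may be knocked a few centimetres aside while the robot is not near it.
Once in a run the grip may slacken for a moment while it holds something.
It also fails if it takes over 210 s, if anything falls off the work surface, if the arm or the gripper's body presses on something with over 40 N, if the wrist force passes 120 N, or if a joint passes its speed limit or range.

ROBOT

A 6-joint arm with a two-finger parallel gripper is mounted at the origin on the work surface. World frame = base frame: x ahead of the robot, y to its left, z up, the work surface at z = 0. Lengths are in m, angles in rad, forces in N, time in s.
With the tool pointing down it reaches from about 0.35 to 0.85 m from the base axis. Payload 8.1 kg.
Tool frame: the origin (TCP) lies at the very end of the fingers, on their centre line; the grasp point (between the pads) lies 19 mm behind it; z points along the fingers, y is the direction in which the jaws open and shut (so a half turn about z gives the same grasp; the last joint's range is limited). The gripper opens to 93 mm and grips with 3 to 60 N. Pads are 15 mm wide; open, the fingers measure 128 mm over their backs; the gripper's body (75 mm by 188 mm) begins 65 mm behind the grasp point.
Start: joints at [1.165, 0.13, 1.488, -0, 1.523, -0.085], TCP at [0.189, 0.569, 0.219] pointing down, gripper open.
Joint ranges: [-2.96, 2.96], [-0.89, 2.26], [0.02, 2.5], [-1.34, 4.48], [0, 2.73], [-2.66, 2.66]. Speed limits (rad/s): [2.39, 2.39, 2.79, 3.14, 3.14, 3.14].

INTERFACE

Orientations are given as a rotation vector (axis times angle).
In Python, from plant import robot gives the robot as it stands.
- The arm moves only by the shell command python3 -m inch 'ROWS' [FORCE]. ROWS is JSON, a list that holds one entry, the list of rows, each a list of 7 numbers: the shift along the tool's x, y, z in cm, then the turn, a rotation vector about the tool's x, y, z in degrees, then the gripper command: -1 is fully open, 1 is shut, values between are in proportion. A call has 1 to 5 rows; each row shifts and turns the commanded pose from where the row before left it, along the tool's axes as they then stand; what a row does not reach is not made up. A row lasts 1/10 s, in which the tool goes at most 50 mm and 8.59 degrees, less where a joint would pass 70% of its speed; a pose out of reach is approached as far as the arm can. A call with a gripper value outside its range is refused whole. The fingers move at their own pace and stop on an object; FORCE is the grip in N (left out, the last holds). Time passes only in rows, so rows that do not move let the fingers close. It gives the time, the measured TCP pose, the force and the opening at its end, in the units of the state.
- robot.read_state(): the state, without advancing time (a new reading comes with each control period).
- robot.read_camera(name): name is "side" or "top" or "wrist"; returns a dict with "image" (384x512x3 uint8, blue, green, red), "K" (3x3 intrinsics, pixels), "R" (3x3) and "t" (3): a world point X has camera coordinates R X + t; the wrist camera has in their place "tool_from_camera" (4x4, takes a point from camera to tool coordinates, whose origin is the TCP and whose axes are the flange's). Camera axes: x right, y down, z forward; pixel columns grow to the right and rows downward; lengths in m; the calibration is good to about 2 mm. A picture is of the moment at which its call begins: read the wrist's pose just before it. There is no depth.
- robot.close_job(): hands the job in, once; it reports no verdict.
The state is a dict: "t": time; "q": joint angles; "dq": joint speeds; "joint_torque": joint torques, N m; "tool_pos": TCP position; "orientation": TCP orientation; "force": force on the tool from outside, world axes, zero at the start; "wrist_torque": the same for the moment, N m; "opening": finger opening in m.
Only numpy, scipy, OpenCV 4.12 (cv2) and the standard library are available. Lean on these libraries where they do the work, as an engineer would, in place of code of your own. Each camera call takes 0.05 s, during which the arm holds its last target. There are 200 camera calls.

## Working session

There is one attempt and no reset: what is moved stays moved. The work goes in short steps, Python scripts to look and compute and a shell command to move; the robot and the scene stay as the last step left them, time stands still between calls to the robot, and variables do not carry over. Pictures are saved under pics/ and viewed, about 12 in all and at most 16, crops included, and the job is handed in when it is done.

```bash
ls; mkdir -p pics
python3 - <<'E'
from plant import robot
import cv2,numpy as np
s=robot.read_state();print(s)
for n in("top","side"):
    c=robot.read_camera(n);cv2.imwrite(f"pics/{n}0.png",c["image"]);print(n,c["K"],c["R"],c["t"])
print(robot.read_camera("wrist")["tool_from_camera"])
E
```

```text
pics
{'t': 0.0, 'q': array([ 1.16458680e+00,  1.31147879e-01,  1.48925209e+00,  5.50087371e-08,
        1.52304108e+00, -8.53861690e-02]), 'dq': array([-0.00099149, -0.00027091, -0.00039916, -0.00156384,  0.00211605,
        0.00048327]), 'joint_torque': array([-2.86635899e-03, -5.59846902e+01, -4.91743219e+01,  7.63549190e-02,
        3.64423043e-02, -1.88670679e-04]), 'tool_pos': array([0.18895206, 0.56886607, 0.21761035]), 'orientation': array([-5.01717629e-01, -3.10081437e+00,  2.81575602e-03]), 'force': array([-0.1663122 , -0.50198196,  0.06884312]), 'wrist_torque': array([-0.02811657,  0.07887692,  0.014246  ]), 'opening': 0.09273709543887382}
top [[423.20546375   0.         248.63178287]
 [  0.         423.20546375 196.47966492]
 [  0.           0.           1.        ]] [[ 3.31794781e-04 -9.99926527e-01 -1.21173950e-02]
 [-9.97087332e-01  5.93360226e-04 -7.62659801e-02]
 [ 7.62675666e-02  1.21074057e-02 -9.97013876e-01]] [0.01584656 0.61473519 1.53485154]
side [[484.39348033   0.         252.65315532]
 [  0.         484.39348033 191.6185506 ]
 [  0.           0.           1.        ]] [[-0.88647707 -0.46275162 -0.00439794]
 [-0.35614868  0.68826815 -0.63201668]
 [ 0.2954937  -0.55870197 -0.77494231]] [0.52715512 0.29762257 1.6548144 ]
[[-4.37195509e-04 -9.56914444e-01 -2.90369689e-01  8.08876875e-02]
 [ 9.99999629e-01 -6.33737246e-04  5.82832794e-04  1.24058640e-04]
 [-7.41739206e-04 -2.90369327e-01  9.56914366e-01 -1.66047577e-01]
 [ 0.00000000e+00  0.00000000e+00  0.00000000e+00  1.00000000e+00]]
```

View pics/top0.png

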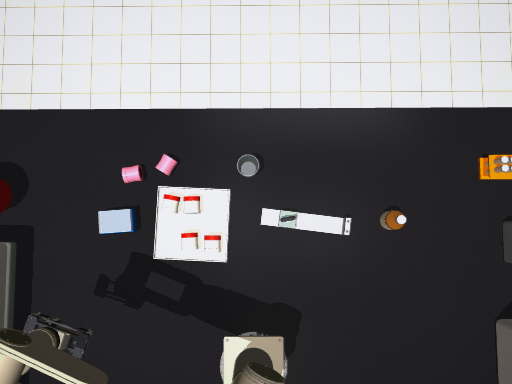

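View pics/side0.png

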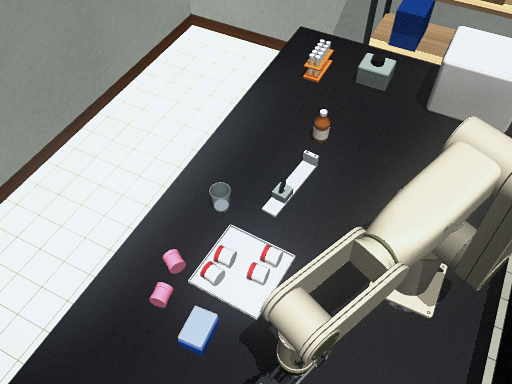

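Top view: four jars at (171,203), (192,204), (189,241) and (212,242). Pink look-alikes are at (131,174) and (167,164). The rack runs from (262,217) to its end wall at (350,226), with the stop at (288,219). So this is three base jars plus one above. Next I get coarse positions.

```bash
cat > h.py <<'E'
import numpy as np,cv2
from scipy.spatial.transform import Rotation as Ro
from plant import robot
def cam(n):
    s=robot.read_state();c=robot.read_camera(n)
    if n=="wrist":
        T=np.eye(4);T[:3,:3]=Ro.from_rotvec(s["orientation"]).as_matrix();T[:3,3]=s["tool_pos"]
        M=T@c["tool_from_camera"];c["R"]=M[:3,:3].T;c["t"]=-c["R"]@M[:3,3]
    return c
def cast(c,px,z):
    px=np.atleast_2d(np.asarray(px,float));d=np.c_[px,np.ones(len(px))]@np.linalg.inv(c["K"]).T@c["R"]
    o=-c["R"].T@c["t"];return o+d*((z-o[2])/d[:,2])[:,None]
def proj(c,X):
    p=(np.atleast_2d(X)@c["R"].T+c["t"])@c["K"].T;return p[:,:2]/p[:,2:]
def red(im):
    h=cv2.cvtColor(im,cv2.COLOR_BGR2HSV);return (((h[...,0]<6)|(h[...,0]>174))&(h[...,1]>190)&(h[...,2]>60)).astype(np.uint8)
def blobs(m,amin=20):
    cs,_=cv2.findContours(m,cv2.RETR_EXTERNAL,cv2.CHAIN_APPROX_NONE);return [x[:,0,:] for x in cs if cv2.contourArea(x)>amin]
def yaw(): # heading (deg) of tool y axis (jaw direction), and tilt
    s=robot.read_state();R=Ro.from_rotvec(s["orientation"]).as_matrix()
    return np.degrees(np.arctan2(R[1,1],R[0,1])),np.degrees(np.arccos(-R[2,2]))
def go(p,jaw=None):
    "shift in tool axes (cm) and turn about tool z (deg) to bring TCP to p, jaw heading to jaw (mod 180)"
    s=robot.read_state();R=Ro.from_rotvec(s["orientation"]).as_matrix()
    print("shift cm",np.round(R.T@(np.array(p)-s["tool_pos"])*100,2),"at",np.round(s["tool_pos"],4),"jaw %.1f tilt %.2f"%yaw(),
      "" if jaw is None else "turn z %.1f"%-((jaw-yaw()[0]+90)%180-90),"t",s["t"])
E
python3 - <<'E'
from h import *
c=cam("top");im=c["image"]
for b in blobs(red(im),12):
    r=cv2.minAreaRect(b);u=b.mean(0)
    if 150<u[0]<240 and 180<u[1]<265: print("lid",u,r[1],cast(c,u,.05)[0])
g=cv2.cvtColor(im,cv2.COLOR_BGR2GRAY)
m=np.zeros_like(g);m[200:240,255:358]=(g[200:240,255:358]>110)
for b in blobs(m,100):
    q=cv2.boxPoints(cv2.minAreaRect(b));print("rack",q.tolist(),cast(c,q,.012).round(3).tolist())
for n,p,z in(("wing",(288,218),.089),("bottle",(392,220),.1),("beaker",(248,166),.09),("tray c",(192,225),.004)):print(n,cast(c,p,z)[0])
cv2.imwrite("pics/crop1.png",cv2.resize(im[175:270,150:360],None,fx=3.8,fy=3.8,interpolation=cv2.INTER_CUBIC))
go((.6,0,.25),0)
E
```

```text
lid [212.  237.5] (3.0, 14.0) [0.46481651 0.14716705 0.05      ]
lid [189.         234.76470588] (3.6814322471618652, 14.265549659729004) [0.47457456 0.23015181 0.05      ]
lid [191.78787879 198.09090909] (3.0, 14.0) [0.60698104 0.22149814 0.05      ]
lid [171.78787879 197.33333333] (14.48972225189209, 3.667151927947998) [0.60977607 0.29419612 0.05      ]
rack [[259.8769836425781, 223.98464965820312], [261.9538879394531, 207.3692626953125], [343.8000183105469, 217.60003662109375], [341.7231140136719, 234.21542358398438]] [[0.514, -0.026, 0.012], [0.575, -0.033, 0.012], [0.537, -0.335, 0.012], [0.476, -0.326, 0.012]]
wing [ 0.53389852 -0.1232363   0.089     ]
bottle [ 0.52668779 -0.48303481  0.1       ]
beaker [0.71801072 0.01723491 0.09      ]
tray c [0.51007697 0.22641102 0.004     ]
shift cm [-56.94 -41.05  -3.16] at [0.189  0.5691 0.218 ] jaw 71.6 tilt 0.07 turn z 71.6 t 0.2
```

View pics/crop1.png

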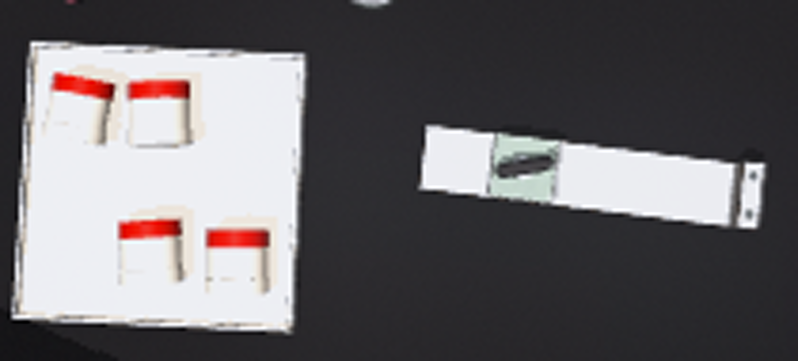

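```bash
python3 -m inch '[[[0,0,0,0,0,7.95,-1],[0,0,0,0,0,7.95,-1],[0,0,0,0,0,7.95,-1],[0,0,0,0,0,7.95,-1]]]'
python3 -m inch '[[[0,0,0,0,0,7.95,-1],[0,0,0,0,0,7.95,-1],[0,0,0,0,0,7.95,-1],[0,0,0,0,0,7.95,-1]]]'
python3 -m inch '[[[-4.7,1.4,-0.14,0,0,0,-1],[-4.7,1.4,-0.14,0,0,0,-1],[-4.7,1.4,-0.14,0,0,0,-1],[-4.7,1.4,-0.14,0,0,0,-1]]]'
python3 -m inch '[[[-4.7,1.4,-0.14,0,0,0,-1],[-4.7,1.4,-0.14,0,0,0,-1],[-4.7,1.4,-0.14,0,0,0,-1],[-4.7,1.4,-0.14,0,0,0,-1]]]'
python3 -m inch '[[[-4.7,1.4,-0.14,0,0,0,-1],[-4.7,1.4,-0.14,0,0,0,-1],[-4.7,1.4,-0.14,0,0,0,-1],[-4.7,1.4,-0.14,0,0,0,-1]]]'
python3 -m inch '[[[-4.7,1.4,-0.14,0,0,0,-1],[-4.7,1.4,-0.14,0,0,0,-1],[-4.7,1.4,-0.14,0,0,0,-1],[0,0,0,0,0,0,-1]]]'
python3 - <<'E'
from h import *
go((.53,-.17,.24),8)
c=cam("wrist");print(c["K"]);cv2.imwrite("pics/w1.png",c["image"])
np.savez("w1",**{k:c[k] for k in("image","K","R","t")})
E
```

```text
t: 0.6
tool_pos: [0.1891, 0.5693, 0.2183]
orientation: [1.34, 2.841, -0.001]
force: [0.4, -0.1, -0.4]
opening: 0.093
t: 1.0
tool_pos: [0.1891, 0.5693, 0.2183]
orientation: [2.067, 2.365, -0.001]
force: [-0.6, -0.8, 1.0]
opening: 0.0929
t: 1.4
tool_pos: [0.271, 0.3893, 0.2239]
orientation: [2.06, 2.372, -0.001]
force: [1.5, -0.1, -0.3]
opening: 0.0933
t: 1.8
tool_pos: [0.3528, 0.2109, 0.2299]
orientation: [2.06, 2.372, 0.001]
force: [1.1, 0.0, 0.3]
opening: 0.093
t: 2.2
tool_pos: [0.4346, 0.0323, 0.2357]
orientation: [2.061, 2.371, 0.001]
force: [0.2, 0.5, 0.1]
opening: 0.0929
t: 2.6
tool_pos: [0.4964, -0.1044, 0.2388]
orientation: [2.067, 2.366, -0.003]
force: [-1.0, 1.2, -0.8]
opening: 0.093
shift cm [-6.96  2.45 -0.11] at [ 0.4964 -0.1044  0.2388] jaw 7.7 tilt 0.09 turn z -0.3 t 2.6
[[293.83766133   0.         252.56485056]
 [  0.         293.83766133 192.0952677 ]
 [  0.           0.           1.        ]]
```

View pics/w1.png

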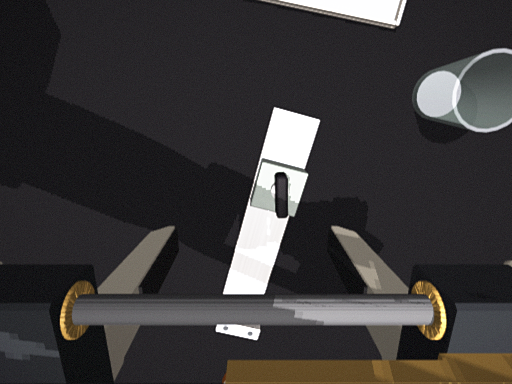

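The wrist view shows the plate's far corners at (274,108) and (320,121). The wing runs from (281,175) to (283,215), and the wall top is near (220–260,325–335). Next I measure the plate edges, wing and wall.

Run:
```python
from h import *
c=dict(np.load("w1.npz"));im=c["image"];g=cv2.cvtColor(im,cv2.COLOR_BGR2GRAY).astype(float)
L=[];Rr=[]
for v in list(range(128,155))+list(range(220,285)):
    row=g[v,200:340]
    w=np.where(row>95)[0]
    if len(w): L.append((200+w[0],v));Rr.append((200+w[-1]+1,v))
def fit(P,z):
    X=cast(c,P,z)[:,:2].astype(np.float32);vx,vy,x,y=cv2.fitLine(X,cv2.DIST_HUBER,0,.001,.001).ravel();vx,vy=(vx,vy) if vy>0 else(-vx,-vy)
    d=np.array([vx,vy]);n=np.array([-vy,vx]);res=(X-[x,y])@n
    print("heading %.2f"%np.degrees(np.arctan2(vy,vx)),(x,y),"res",np.median(abs(res)));return d,np.array([x,y])
dl,pl=fit(L,.012);dr,pr=fit(Rr,.012);n=np.array([dl[1],-dl[0]]);print("width",(pr-pl)@n)
h=g[165:222,268:294]<55
b=max(blobs(h.astype(np.uint8)),key=cv2.contourArea)+[268,165];r=cv2.minAreaRect(b);q=cv2.boxPoints(r);Q=cast(c,q,.082);print("wing",q.round(1).tolist(),Q.round(4).tolist(),Q.mean(0))
e=sorted([(np.linalg.norm(Q[i]-Q[i-1]),i) for i in range(4)]);d=Q[e[-1][1]]-Q[e[-1][1]-1];print([x[0] for x in e],"wing heading",np.degrees(np.arctan2(d[1],d[0]))%180)
print("far corners",cast(c,[(274.5,108),(320,121)],.012))
print("walltop outer",cast(c,[(217,332),(258,339)],.06))
crop=cv2.resize(im[150:345,205:335],None,fx=4,fy=3,interpolation=cv2.INTER_CUBIC);cv2.imwrite("pics/w1c.png",crop)
```

```text
heading 82.94 (np.float32(0.49021864), np.float32(-0.20870426)) res 0.00034287554
heading 82.83 (np.float32(0.5606341), np.float32(-0.16009036)) res 0.0004299148
width 0.063908614
wing [[275.0, 173.0], [287.0, 173.0], [287.0, 217.0], [275.0, 217.0]] [[0.5208, -0.0954, 0.082], [0.5342, -0.0936, 0.082], [0.5431, -0.146, 0.082], [0.5291, -0.1479, 0.082]] [ 0.53177676 -0.12070754  0.082     ]
[np.float64(0.01350881766717778), np.float64(0.014140504552223453), np.float64(0.05316468985082322), np.float64(0.05317986648741195)] wing heading 99.65703123155753
far corners [[ 0.51433598 -0.02641896  0.012     ]
 [ 0.57552862 -0.03455279  0.012     ]]
walltop outer [[ 0.4772     -0.34242384  0.06      ]
 [ 0.53720081 -0.34674074  0.06      ]]
```

View pics/w1c.png

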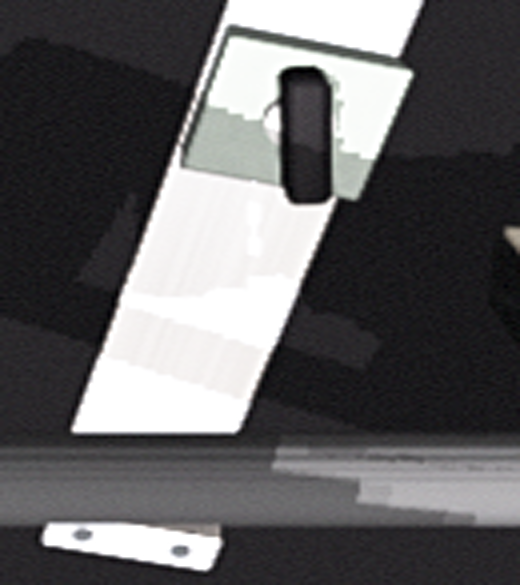

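```bash
python3 -m inch '[[[-0.7,1.1,4.2,0,0,0,-1],[-0.7,1.1,4.2,0,0,0,-1],[-0.7,1.15,4.2,0,0,0,-1],[0,0,0,0,0,-2,-1],[0,0,0,0,0,0,-1]]]'
python3 - <<'E'
from h import *
go((.532,-.1207,.058),9.7)
E
```

```text
t: 3.15
tool_pos: [0.5301, -0.1139, 0.1116]
orientation: [-2.014, -2.406, 0.002]
force: [-0.3, -0.2, 0.6]
opening: 0.0928
shift cm [-0.72  0.09  5.36] at [ 0.5301 -0.1139  0.1116] jaw 10.1 tilt 0.24 turn z 0.4 t 3.15
```

```bash
python3 -m inch '[[[-0.35,0.05,2.7,0,0,0.4,-1],[-0.35,0.05,2.65,0,0,0,-1],[0,0,0,0,0,0,-1],[0,0,0,0,0,0,1],[0,0,0,0,0,0,1]]]' 50
python3 -m inch '[[[0,0,0,0,0,0,1],[0,0,0,0,0,0,1],[0,0,0,0,0,0,1],[0,0,0,0,0,0,1]]]'
python3 -c "
from h import *
go((.532,-.1207,.058),9.7)"
```

```text
t: 3.65
tool_pos: [0.5352, -0.1222, 0.0626]
orientation: [2.025, 2.398, 0.002]
force: [0.0, 0.0, -0.4]
opening: 0.0811
t: 4.05
tool_pos: [0.5339, -0.1223, 0.0605]
orientation: [2.027, 2.4, 0.0]
force: [-0.1, 1.0, 0.6]
opening: 0.0494
shift cm [ 0.19 -0.16  0.25] at [ 0.5339 -0.1223  0.0605] jaw 9.6 tilt 0.02 turn z -0.1 t 4.05
```

```bash
python3 -m inch '[[[0.1,-0.15,0.1,0,0,0,1],[0,0,0,0,0,0,1],[0,0,0,0,0,0,1],[0,0,0,0,0,0,1],[0,0,0,0,0,0,1]]]'
python3 -m inch '[[[0,0,0,0,0,0,1],[0,0,0,0,0,0,1]]]'
python3 -c "
from h import *
go((.532,-.1207,.058),9.7)"
```

```text
t: 4.55
tool_pos: [0.5322, -0.1219, 0.0599]
orientation: [2.027, 2.4, -0.001]
force: [-2.3, -0.8, 4.6]
opening: 0.0136
t: 4.75
tool_pos: [0.5322, -0.1219, 0.0599]
orientation: [2.027, 2.4, -0.001]
force: [-2.8, -0.3, 5.5]
opening: 0.014
shift cm [ 0.12 -0.    0.19] at [ 0.5322 -0.1219  0.0599] jaw 9.6 tilt 0.03 turn z -0.1 t 4.75
```

```bash
for i in 1; do python3 -m inch '[[[0,0,0,0,0,-5,1],[0,0,0,0,0,-5,1],[0,0,0,0,0,-5,1],[0,0,0,0,0,-5,1],[0,0,0,0,0,-5,1]]]'
python3 -m inch '[[[0,0,0,0,0,-5,1],[0,0,0,0,0,-5,1],[0,0,0,0,0,-5,1],[0,0,0,0,0,-5,1],[0,0,0,0,0,-5,1]]]'
python3 -m inch '[[[0,0,0,0,0,-5,1],[0,0,0,0,0,-5,1],[0,0,0,0,0,-5,1],[0,0,0,0,0,-5,1],[0,0,0,0,0,-4,1]]]'
python3 -m inch '[[[0,0,0,0,0,0,1],[0,0,0,0,0,0,1]]]'; done
python3 -c "
from h import *
go((.532,-.1207,.058),82.9);print(robot.read_state()['wrist_torque'])"
```

```text
t: 5.25
tool_pos: [0.5319, -0.1219, 0.0598]
orientation: [-1.455, -2.784, 0.001]
force: [-4.9, -0.0, 7.8]
opening: 0.0131
t: 5.75
tool_pos: [0.5318, -0.1219, 0.0599]
orientation: [-0.818, -3.033, 0.001]
force: [-5.7, -1.6, 7.2]
opening: 0.0136
t: 6.25
tool_pos: [0.5317, -0.1218, 0.0598]
orientation: [-0.17, -3.136, 0.001]
force: [-6.1, -0.2, 8.2]
opening: 0.0135
t: 6.45
tool_pos: [0.5317, -0.1218, 0.0599]
orientation: [-0.175, -3.136, 0.001]
force: [-5.2, -0.1, 7.6]
opening: 0.0137
shift cm [-0.02  0.12  0.19] at [ 0.5317 -0.1218  0.0599] jaw 83.6 tilt 0.06 turn z 0.7 t 6.45
[-0.08243349  1.05375121 -0.23618613]
```

```bash
python3 -m inch '[[[0,0.9,0,0,0,0,1],[0,0.9,0,0,0,0,1],[0,0.9,0,0,0,0,1],[0,0.8,0,0,0,0,1],[0,0,0,0,0,0,1]]]'
python3 -m inch '[[[0,0,0,0,0,0,1],[0,0,0,0,0,0,-1],[0,0,0,0,0,0,-1],[0,0,0,0,0,0,-1],[0,0,0,0,0,0,-1]]]'
python3 -m inch '[[[0,0,-4.5,0,0,0,-1],[0,0,-4.5,0,0,0,-1],[0,0,-4.5,0,0,0,-1],[0,0,0,0,0,0,-1],[0,0,0,0,0,0,-1]]]'
python3 - <<'E'
from h import *
go((.50,-.24,.24),-7.1)
c=cam("top");cv2.imwrite("pics/t2.png",cv2.resize(c["image"][175:270,150:360],None,fx=3.8,fy=3.8,interpolation=cv2.INTER_CUBIC))
im=c["image"]
for b in blobs(red(im),12):
    u=b.mean(0)
    if 150<u[0]<240 and 180<u[1]<265: print("lid",u,cast(c,u,.05)[0])
E
```

```text
t: 6.95
tool_pos: [0.5361, -0.086, 0.0599]
orientation: [-0.174, -3.137, -0.0]
force: [-2.9, 1.2, 6.5]
opening: 0.0139
t: 7.45
tool_pos: [0.5358, -0.0867, 0.0588]
orientation: [-0.175, -3.136, -0.0]
force: [0.5, 0.6, -0.3]
opening: 0.0406
t: 7.95
tool_pos: [0.5369, -0.087, 0.1955]
orientation: [0.175, 3.134, -0.001]
force: [0.5, -0.1, -0.2]
opening: 0.081
shift cm [  1.96 -15.62  -4.45] at [ 0.5369 -0.087   0.1955] jaw 83.6 tilt 0.17 turn z -89.3 t 7.95
lid [212.  237.5] [0.46481651 0.14716705 0.05      ]
lid [189.         234.76470588] [0.47457456 0.23015181 0.05      ]
lid [191.78787879 198.09090909] [0.60698104 0.22149814 0.05      ]
lid [171.78787879 197.33333333] [0.60977607 0.29419612 0.05      ]
```

```bash
python3 -m inch '[[[0,0,0,0,0,8.5,-1],[0,0,0,0,0,8.5,-1],[0,0,0,0,0,8.5,-1],[0,0,0,0,0,8.5,-1],[0,0,0,0,0,8.5,-1]]]' 30
python3 -m inch '[[[0,0,0,0,0,8.5,-1],[0,0,0,0,0,8.5,-1],[0,0,0,0,0,8.5,-1],[0,0,0,0,0,8.5,-1],[0,0,0,0,0,8.5,-1]]]'
python3 -m inch '[[[0,0,0,0,0,5.6,-1],[-4.3,0,-0.9,0,0,0,-1],[-4.3,0,-0.9,0,0,0,-1],[-4.3,0,-0.9,0,0,0,-1],[-4.3,0,-0.9,0,0,0,-1]]]'
python3 -m inch '[[[-4.3,0,-0.9,0,0,0,-1],[0,0,0,0,0,0,-1],[0,0,0,0,0,0,-1]]]'
python3 - <<'E'
from h import *
go((.50,-.30,.24),-7.1)
c=cam("wrist");np.savez("w2",**{k:c[k] for k in("image","K","R","t")})
cv2.imwrite("pics/w2.png",cv2.resize(c["image"][100:290,140:380],None,fx=3.3,fy=3,interpolation=cv2.INTER_CUBIC))
E
```

```text
t: 8.5
tool_pos: [0.5345, -0.0864, 0.1913]
orientation: [-1.307, -2.852, 0.001]
force: [-0.5, -0.1, -0.5]
opening: 0.0931
t: 9.0
tool_pos: [0.5345, -0.0864, 0.1913]
orientation: [-2.252, -2.185, 0.004]
force: [0.6, 0.1, -0.2]
opening: 0.0928
t: 9.5
tool_pos: [0.5137, -0.2582, 0.2277]
orientation: [-2.349, -2.08, 0.002]
force: [0.8, 0.0, -0.3]
opening: 0.0926
t: 9.8
tool_pos: [0.5088, -0.3003, 0.2367]
orientation: [-2.352, -2.077, 0.001]
force: [-0.9, -1.3, 0.1]
opening: 0.0928
shift cm [-0.07 -0.88 -0.33] at [ 0.5088 -0.3003  0.2367] jaw -7.1 tilt 0.22 turn z -0.0 t 9.8
```

View pics/w2.png

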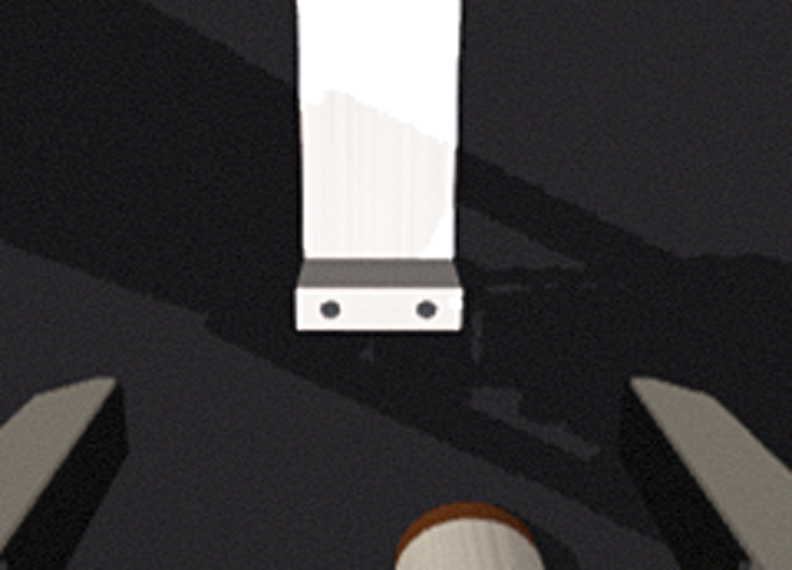

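The wall's inner face foot is at crop row 260, columns 303–455, and its top inner edge is at row 287. I compute the places from both.

```bash
cat >> h.py <<'E'
def lids(c,z=.038):
    "jar centres from the lid + white body is unreliable; lid centroid only"
    return [b for b in blobs(red(c["image"]),200)]
E
python3 - <<'E'
from h import *
c=dict(np.load("w2.npz"));f=lambda u,v:(140+u/3.3,100+v/3)
A=cast(c,[f(303,260),f(455,260)],.012);B=cast(c,[f(298,287),f(461,287)],.06)
print(A,B);C=(A.mean(0)+B.mean(0))/2
print("heads",np.degrees(np.arctan2(*(A[1]-A[0])[[1,0]])),np.linalg.norm(A[1]-A[0]),np.linalg.norm(B[1]-B[0]))
h=np.radians(82.9);d=np.array([np.cos(h),np.sin(h)])
E=cast(c,[f(297,20),f(462,20),f(302,200),f(456,200)],.012);print("plate edge",E)
mid=np.array([.5333,-.1207]);
w=mid+d*((C[:2]-mid)@d);print("wall on midline",w,"vs C",C)
for i in range(3):print("base",i+1,w+d*(.03+.06*i))
print("stop face now",( np.array([.5358,-.0867])-w)@d-.032-.165,"start",(np.array([.5318,-.1213])-w)@d-.032-.165)
c=cam("top");go((.45,.15,.2),0)
E
```

```text
[[ 0.47624213 -0.3253087   0.012     ]
 [ 0.53938908 -0.33315012  0.012     ]] [[ 0.47807991 -0.3234855   0.06      ]
 [ 0.53803153 -0.33092323  0.06      ]]
heads -7.0786071358879115 0.06363196009526217 0.06041123628320934
plate edge [[ 0.48926116 -0.2199493   0.012     ]
 [ 0.5526414  -0.22787923  0.012     ]
 [ 0.47989532 -0.29741812  0.012     ]
 [ 0.54259522 -0.30521964  0.012     ]]
wall on midline [ 0.50745979 -0.32815761] vs C [ 0.50793566 -0.32821689  0.036     ]
base 1 [ 0.51116783 -0.29838766]
base 2 [ 0.51858392 -0.23884774]
base 3 [ 0.52600001 -0.17930782]
stop face now 0.04610899351577258 start 0.011279902557972676
shift cm [ 43.82 -11.32   3.83] at [ 0.5094 -0.2988  0.2371] jaw -7.0 tilt 0.19 turn z -7.0 t 9.9
```

```bash
python3 -m inch '[[[4.6,-0.67,0,0,0,0,-1],[4.6,-0.67,0,0,0,0,-1],[4.6,-0.67,0,0,0,0,-1],[4.6,-0.67,0,0,0,0,-1],[4.6,-0.67,0,0,0,0,-1]]]' 30
python3 -m inch '[[[4.6,-0.67,0,0,0,0,-1],[4.6,-0.67,0,0,0,0,-1],[4.6,-0.67,0,0,0,0,-1],[4.6,-0.67,0,0,0,0,-1],[4.6,-0.67,0,0,0,0,-1]]]'
python3 -m inch '[[[0,0,0,0,0,-3.5,-1],[0,0,0,0,0,-3.5,-1],[0,0,0,0,0,0,-1],[0,0,0,0,0,0,-1]]]'
cat >> h.py <<'E'
def jars(c,zc,show=True):
    "lid band: its rim edges lie at axis height at the silhouette; the red strip's centre line gives the axis"
    out=[]
    o=-c["R"].T@c["t"]
    for b in blobs(red(c["image"]),150):
        P=cast(c,b,zc+.028)[:,:2].astype(np.float32)   # upper side of the lid, seen from above
        (ctr,wh,a)=cv2.minAreaRect(P);q=cv2.boxPoints((ctr,wh,a))
        e=[q[1]-q[0],q[2]-q[1]];L=max(e,key=np.linalg.norm);ax=np.array([-L[1],L[0]])/np.linalg.norm(L)
        out.append((b.mean(0),ctr,wh,np.degrees(np.arctan2(ax[1],ax[0]))))
        if show:print("lid px",b.mean(0).round(0),"xy",np.round(ctr,4),"wh",np.round(wh,4),"axis %.1f"%((out[-1][3]+90)%180-90))
    return out
E
python3 - <<'E'
from h import *
go((.50,.17,.24),0)
c=cam("wrist");np.savez("w3",**{k:c[k] for k in("image","K","R","t")});cv2.imwrite("pics/w3.png",c["image"])
jars(c,.034)
E
```

```text
t: 10.4
tool_pos: [0.5036, -0.0644, 0.2382]
orientation: [-2.35, -2.084, 0.001]
force: [0.9, 0.0, 0.9]
opening: 0.0929
t: 10.9
tool_pos: [0.4976, 0.1678, 0.2384]
orientation: [-2.35, -2.084, 0.001]
force: [0.9, -1.0, -0.2]
opening: 0.0929
t: 11.3
tool_pos: [0.4984, 0.1654, 0.2385]
orientation: [-2.221, -2.221, 0.001]
force: [-0.1, 0.2, 0.9]
opening: 0.093
shift cm [ 0.46  0.16 -0.15] at [0.4984 0.1654 0.2385] jaw 0.0 tilt 0.06 turn z 0.0 t 11.3
lid px [226. 181.] xy [0.4666 0.1562] wh [0.0548 0.0159] axis -0.0
lid px [346. 120.] xy [0.6047 0.2273] wh [0.0195 0.0527] axis 3.5
lid px [232. 114.] xy [0.4757 0.2343] wh [0.016  0.0528] axis 2.7
lid px [356.  55.] xy [0.6079 0.2946] wh [0.0542 0.0191] axis -12.3
```

View pics/w3.png

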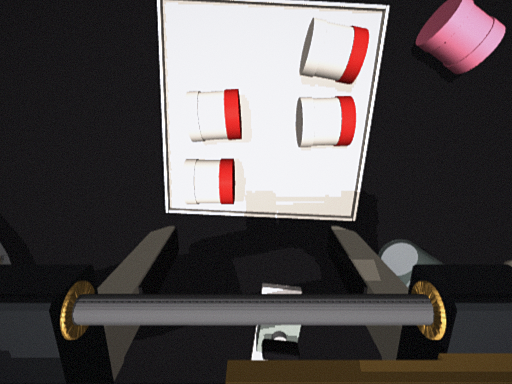

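The view shows four jars in the tray, lids toward +x, with lid strips at (226,181), (232,114), (346,120) and (356,55). I compute the centres by casting the strip centres at axis height.

Run:
```python
from h import *
c=dict(np.load("w3.npz"))
for px,ctr,wh,a in jars(c,.034,False):
    a=np.radians((a+90)%180-90)
    r=blobs(red(c["image"]),150)
    y=cast(c,px,.034)[0][1]; L=np.array([ctr[0],y]);print("jar",np.round(L-.0215*np.array([np.cos(a),np.sin(a)]),4),"axis",np.degrees(a))
go((.445,.148,.16),0)
```

```text
jar [0.4451 0.1494] axis -0.0036315916
jar [0.5832 0.225 ] axis 3.5197446
jar [0.4542 0.2334] axis 2.6552427
jar [0.5869 0.3047] axis -12.25714
shift cm [-1.7  -5.36  7.87] at [0.4987 0.165  0.2387] jaw -0.0 tilt 0.04 turn z -0.0 t 11.35
```

```bash
python3 -m inch '[[[-0.5,-1.8,4.3,0,0,0,-1],[-0.5,-1.8,4.3,0,0,0,-1],[-0.55,-1.76,4.3,0,0,0,-1],[0,0,0,0,0,0,-1],[0,0,0,0,0,0,-1]]]' 30
python3 - <<'E'
from h import *
go((.4451,.1494,.022),0)
c=cam("wrist");cv2.imwrite("pics/w4.png",c["image"])
jars(c,.034)
E
```

```text
t: 11.85
tool_pos: [0.4457, 0.149, 0.1107]
orientation: [-2.222, -2.22, 0.001]
force: [0.8, 0.3, 1.3]
opening: 0.0931
shift cm [ 0.05 -0.06  8.87] at [0.4457 0.149  0.1107] jaw -0.0 tilt 0.03 turn z -0.0 t 11.85
lid px [277. 200.] xy [0.465  0.1574] wh [0.0157 0.0547] axis 0.7
lid px [475. 107.] xy [0.6021 0.227 ] wh [0.0298 0.0521] axis 5.7
lid px [293.  96.] xy [0.4741 0.2332] wh [0.017  0.0518] axis 3.8
lid px [487.  27.] xy [0.5993 0.2761] wh [0.0404 0.0168] axis -40.6
```

View pics/w4.png

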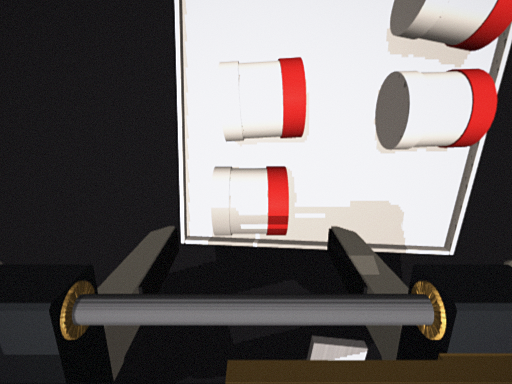

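```bash
python3 -m inch '[[[0,0,4.4,0,0,0,-1],[0,-0.06,4.4,0,0,0,-1],[0,0,0,0,0,0,0],[0,0,0,0,0,0,0.5],[0,0,0,0,0,0,0.5]]]' 30
python3 -m inch '[[[0,0,0,0,0,0,0.5],[0,0,0,0,0,0,0.5],[0,0,0,0,0,0,0.5]]]'
python3 -c "
from h import *
go((.4451,.1494,.022),0)"
```

```text
t: 12.4
tool_pos: [0.4488, 0.1499, 0.0262]
orientation: [2.219, 2.219, 0.008]
force: [-0.1, -1.0, -0.0]
opening: 0.0735
t: 12.7
tool_pos: [0.4467, 0.1496, 0.0245]
orientation: [2.22, 2.221, 0.004]
force: [-3.9, -0.3, 9.6]
opening: 0.06
shift cm [-0.02 -0.16  0.25] at [0.4467 0.1496 0.0245] jaw 0.0 tilt 0.18 turn z 0.0 t 12.7
```

```bash
python3 -m inch '[[[0,0,-4.5,0,0,0,0.5],[0,0,-4.5,0,0,0,0.5],[0,0,-4.5,0,0,3.5,0.5],[0,0,0,0,0,3.6,0.5],[0,0,0,0,0,0,0.5]]]' 30
python3 -c "
from h import *
go((.5114,-.2964,.16),-7.1)"
```

```text
t: 13.2
tool_pos: [0.4467, 0.1494, 0.1598]
orientation: [2.353, 2.077, 0.007]
force: [-0.1, -0.5, -2.6]
opening: 0.06
shift cm [-4.343e+01  1.196e+01 -3.000e-02] at [0.4467 0.1494 0.1598] jaw -7.1 tilt 0.30 turn z -0.0 t 13.2
```

```bash
python3 -m inch '[[[-4.34,1.2,0,0,0,0,0.5],[-4.34,1.2,0,0,0,0,0.5],[-4.34,1.2,0,0,0,0,0.5],[-4.34,1.2,0,0,0,0,0.5],[-4.34,1.2,0,0,0,0,0.5]]]' 30
python3 -m inch '[[[-4.34,1.2,0,0,0,0,0.5],[-4.34,1.2,0,0,0,0,0.5],[-4.34,1.2,0,0,0,0,0.5],[-4.34,1.2,0,0,0,0,0.5],[-4.34,1.2,0,0,0,0,0.5]]]'
python3 -m inch '[[[0,0,0,0,0,0,0.5],[0,0,0,0,0,0,0.5]]]'
python3 -c "
from h import *
go((.5114,-.2964,.0335),-7.1)"
```

```text
t: 13.7
tool_pos: [0.4769, -0.0752, 0.1559]
orientation: [-2.351, -2.082, 0.002]
force: [1.4, -0.4, -2.9]
opening: 0.0603
t: 14.2
tool_pos: [0.5098, -0.2978, 0.1555]
orientation: [-2.351, -2.081, 0.001]
force: [0.2, -0.3, -1.9]
opening: 0.0601
t: 14.4
tool_pos: [0.5095, -0.2968, 0.1551]
orientation: [-2.352, -2.077, 0.001]
force: [-0.1, -0.5, -2.6]
opening: 0.0596
shift cm [ 0.04  0.22 12.16] at [ 0.5095 -0.2968  0.1551] jaw -7.1 tilt 0.20 turn z -0.0 t 14.4
```

```bash
python3 -m inch '[[[0,0.2,3.8,0,0,0,0.5],[0,0,3.8,0,0,0,0.5],[0.05,0,3.7,0,0,0,0.5],[0,0,0,0,0,0,0.5],[0,0,0,0,0,0,0.5]]]' 30
python3 -c "
from h import *
go((.5114,-.2964,.0335),-7.1)"
```

```text
t: 14.9
tool_pos: [0.5121, -0.2946, 0.0438]
orientation: [-2.351, -2.08, 0.001]
force: [0.1, -0.3, -1.3]
opening: 0.0601
shift cm [-0.19 -0.04  1.03] at [ 0.5121 -0.2946  0.0438] jaw -7.0 tilt 0.15 turn z 0.1 t 14.9
```

```bash
python3 -m inch '[[[-0.2,0,0.5,0,0,0,0.5],[0,0,0.5,0,0,0,0.5],[0,0,0,0,0,0,0.5],[0,0,0,0,0,0,0.5]]]' 30
python3 -c "
from h import *
go((.5114,-.2964,.0335),-7.1)"
```

```text
t: 15.3
tool_pos: [0.5148, -0.2976, 0.0369]
orientation: [2.351, 2.079, 0.005]
force: [3.7, 6.0, -3.7]
opening: 0.06
shift cm [ 0.08 -0.35  0.34] at [ 0.5148 -0.2976  0.0369] jaw -7.0 tilt 0.25 turn z 0.1 t 15.3
```

```bash
python3 -m inch '[[[0.1,0,0.1,0,0,0,0.5],[0,0,0,0,0,0,0.5],[0,0,0,0,0,0,0.5]]]' 30
python3 -c "
from h import *
go((.5114,-.2964,.0335),-7.1)"
```

```text
t: 15.6
tool_pos: [0.5142, -0.2975, 0.0351]
orientation: [2.352, 2.079, 0.002]
force: [2.8, 4.7, 0.4]
opening: 0.0596
shift cm [ 0.07 -0.29  0.16] at [ 0.5142 -0.2975  0.0351] jaw -7.1 tilt 0.20 turn z 0.0 t 15.6
```

```bash
python3 -m inch '[[[0.1,-0.2,0.1,0,0,0,0.5],[0,0,0,0,0,0,0.5],[0,0,0,0,0,0,0.5]]]' 30
python3 -c "
from h import *
go((.5114,-.2964,.0335),-7.1)"
python3 -m inch '[[[0,0,0,0,0,0,0],[0,0,0,0,0,0,-0.4],[0,0,0,0,0,0,-1],[0,0,0,0,0,0,-1],[0,0,0,0,0,0,-1]]]' 30
python3 -m inch '[[[0,0,-4.3,0,0,0,-1],[0,0,-4.3,0,0,0,-1],[2,0,-4.3,0,0,0,-1],[2,0,-4.3,0,0,0,-1],[0,0,0,0,0,0,-1]]]'
python3 -c "
from h import *
go((.47,.20,.22),0)
c=cam('wrist');jars(c,.042)"
```

```text
t: 15.9
tool_pos: [0.5106, -0.2964, 0.0326]
orientation: [2.354, 2.079, -0.001]
force: [-1.5, 0.8, 2.0]
opening: 0.06
shift cm [ 0.01  0.08 -0.09] at [ 0.5106 -0.2964  0.0326] jaw -7.1 tilt 0.04 turn z 0.0 t 15.9
t: 16.4
tool_pos: [0.5107, -0.2959, 0.032]
orientation: [-2.354, -2.08, 0.0]
force: [-0.6, 0.3, -0.7]
opening: 0.0847
t: 16.9
tool_pos: [0.5195, -0.2563, 0.2124]
orientation: [2.344, 2.075, 0.007]
force: [0.3, -0.0, 1.1]
opening: 0.093
shift cm [ 44.69 -10.44  -1.06] at [ 0.5195 -0.2563  0.2124] jaw -7.0 tilt 0.69 turn z -7.0 t 16.9
lid px [267. 208.] xy [ 0.5337 -0.2906] wh [0.057  0.0152] axis -5.4
```

```bash
python3 -m inch '[[[4.75,-1.25,0,0,0,0,-1],[4.75,-1.25,0,0,0,0,-1],[4.75,-1.25,0,0,0,0,-1],[4.75,-1.25,0,0,0,0,-1],[4.75,-1.25,0,0,0,0,-1]]]' 30
python3 -m inch '[[[4.75,-1.25,1,0,0,0,-1],[4.75,-1.25,1.2,0,0,0,-1],[4.75,-1.25,1.2,0,0,0,-1],[4.75,-1.25,1.2,0,0,0,-1],[4.75,-1.25,1.2,0,0,0,-1]]]'
python3 -m inch '[[[0,0,1.5,0,0,-5,-1],[0,0,1.5,0,0,-5,-1],[0,0,0,0,0,0,-1],[0,0,0,0,0,0,-1]]]'
python3 -c "
from h import *
go((.4542,.2334,.022),3)
c=cam('wrist');jars(c,.034);np.savez('w5',**{k:c[k] for k in('image','K','R','t')})
for b in blobs(red(c['image'])): 
  m=[(b[:,0].min()+b[:,0].max())/2,(b[:,1].min()+b[:,1].max())/2]; print(m,cast(c,m,.034))"
```

```text
t: 17.45
tool_pos: [0.4816, -0.0114, 0.2025]
orientation: [-2.354, -2.078, 0.002]
force: [0.5, 0.9, -0.6]
opening: 0.0929
t: 17.95
tool_pos: [0.4493, 0.2296, 0.1448]
orientation: [-2.354, -2.08, 0.003]
force: [1.8, -0.0, 0.6]
opening: 0.0931
t: 18.35
tool_pos: [0.4498, 0.2277, 0.1157]
orientation: [-2.167, -2.274, 0.003]
force: [0.8, -0.0, -0.6]
opening: 0.093
shift cm [0.56 0.49 9.37] at [0.4498 0.2277 0.1157] jaw 2.8 tilt 0.13 turn z -0.2 t 18.35
lid px [443. 210.] xy [0.601  0.2351] wh [0.0273 0.0581] axis 11.6
lid px [283. 194.] xy [0.4736 0.241 ] wh [0.0163 0.0544] axis 3.9
lid px [469. 130.] xy [0.6049 0.2971] wh [0.0534 0.0302] axis -16.0
[np.float64(442.5), np.float64(209.5)] [[0.62033315 0.22572266 0.034     ]]
[np.float64(283.5), np.float64(194.0)] [[0.47697349 0.23334817 0.034     ]]
[np.float64(463.0), np.float64(125.5)] [[0.61986902 0.29935752 0.034     ]]
```

```bash
python3 -m inch '[[[0.5,0.35,4.4,0,0,-0.7,-1],[0,0,4.5,0,0,0,-1],[0,0,0.2,0,0,0,-1],[0,0,0,0,0,0,-1],[0,0,0,0,0,0,0.5]]]' 30
python3 -m inch '[[[0,0,0,0,0,0,0.5],[0,0,0,0,0,0,0.5],[0,0,0,0,0,0,0.5],[0,0,0,0,0,0,0.5],[0,0,0,0,0,0,0.5]]]'
python3 -c "
from h import *
go((.4542,.2334,.022),3)"
python3 -m inch '[[[0,0,-4.5,0,0,3.5,0.5],[0,0,-4.5,0,0,3.5,0.5],[0,0,-4.5,0,0,3.6,0.5],[0,0,0,0,0,0,0.5],[0,0,0,0,0,0,0.5]]]' 30
python3 -c "
from h import *
go((.5190,-.2350,.16),-7.1)"
```

```text
t: 18.9
tool_pos: [0.4557, 0.2339, 0.0285]
orientation: [2.15, 2.288, 0.005]
force: [0.6, -0.5, 0.9]
opening: 0.0886
t: 19.4
tool_pos: [0.4538, 0.2336, 0.0264]
orientation: [-2.15, -2.291, -0.0]
force: [-3.3, -1.4, 7.1]
opening: 0.0599
shift cm [-0.03  0.04  0.44] at [0.4538 0.2336 0.0264] jaw 3.6 tilt 0.02 turn z 0.6 t 19.4
t: 19.9
tool_pos: [0.4544, 0.2337, 0.1615]
orientation: [2.351, 2.082, 0.003]
force: [-0.4, 0.4, -3.8]
opening: 0.0599
shift cm [-45.75  12.08   0.13] at [0.4544 0.2337 0.1615] jaw -6.9 tilt 0.13 turn z 0.2 t 19.9
```

```bash
python3 -m inch '[[[-4.58,1.22,0,0,0,0,0.5],[-4.58,1.22,0,0,0,0,0.5],[-4.58,1.22,0,0,0,0,0.5],[-4.58,1.22,0,0,0,0,0.5],[-4.58,1.22,0,0,0,0,0.5]]]' 30
python3 -m inch '[[[-4.58,1.22,0,0,0,0,0.5],[-4.58,1.22,0,0,0,0,0.5],[-4.58,1.22,0,0,0,0,0.5],[-4.58,1.22,0,0,0,0,0.5],[-4.58,1.22,0,0,0,0,0.5]]]'
python3 -m inch '[[[0,0,4,0,0,0,0.5],[0,0,4,0,0,0,0.5],[0,0,0,0,0,0,0.5],[0,0,0,0,0,0,0.5]]]'
python3 -c "
from h import *
go((.5191,-.2345,.035),-7.1)"
```

```text
t: 20.4
tool_pos: [0.4845, -0.0029, 0.1577]
orientation: [-2.349, -2.081, 0.005]
force: [2.0, -0.6, -2.6]
opening: 0.0596
t: 20.9
tool_pos: [0.5174, -0.2371, 0.1573]
orientation: [-2.348, -2.08, 0.002]
force: [0.8, 0.5, -1.9]
opening: 0.0599
t: 21.3
tool_pos: [0.5171, -0.2347, 0.0783]
orientation: [-2.348, -2.079, 0.003]
force: [0.6, -0.4, -1.4]
opening: 0.0598
shift cm [0.04 0.22 4.33] at [ 0.5171 -0.2347  0.0783] jaw -7.0 tilt 0.34 turn z 0.1 t 21.3
```

```bash
python3 -m inch '[[[0,0.15,2,0,0,0,0.5],[0,0,1.8,0,0,0,0.5],[0,0,0.5,0,0,0,0.5],[0,0,0,0,0,0,0.5],[0,0,0,0,0,0,0.5]]]' 30
python3 -c "
from h import *
go((.5191,-.2345,.035),-7.1)"
```

```text
t: 21.8
tool_pos: [0.5218, -0.2366, 0.0396]
orientation: [2.35, 2.081, 0.001]
force: [0.2, -0.6, -1.8]
opening: 0.0599
shift cm [ 0.17 -0.29  0.46] at [ 0.5218 -0.2366  0.0396] jaw -7.0 tilt 0.14 turn z 0.1 t 21.8
```

```bash
python3 -m inch '[[[0.15,-0.15,0.2,0,0,0,0.5],[0,0,0,0,0,0,0.5],[0,0,0,0,0,0,0.5]]]' 30
python3 -c "
from h import *
go((.5191,-.2345,.035),-7.1)"
```

```text
t: 22.1
tool_pos: [0.5195, -0.2346, 0.0362]
orientation: [2.352, 2.082, 0.0]
force: [-0.6, 0.4, -3.5]
opening: 0.0598
shift cm [ 0.   -0.04  0.12] at [ 0.5195 -0.2346  0.0362] jaw -7.0 tilt 0.04 turn z 0.1 t 22.1
```

```bash
python3 -m inch '[[[0,0,0.13,0,0,0,0.5],[0,0,0,0,0,0,0.5],[0,0,0,0,0,0,0],[0,0,0,0,0,0,-0.4],[0,0,0,0,0,0,-1]]]' 30
python3 -m inch '[[[0,0,0,0,0,0,-1],[0,0,0,0,0,0,-1],[0,0,-4.3,0,0,0,-1],[0,0,-4.3,0,0,0,-1],[2,0,-4.3,0,0,0,-1]]]'
python3 -m inch '[[[2,0,-4.3,0,0,0,-1],[0,0,0,0,0,0,-1]]]'
python3 -c "
from h import *
go((.582,.22,.12),3.5)
c=cam('wrist');jars(c,.042)"
```

```text
t: 22.6
tool_pos: [0.5196, -0.2346, 0.0347]
orientation: [2.352, 2.082, 0.0]
force: [-0.2, -0.1, -0.5]
opening: 0.0688
t: 23.1
tool_pos: [0.5211, -0.2159, 0.1647]
orientation: [-2.355, -2.08, 0.001]
force: [0.9, 0.0, -0.6]
opening: 0.0927
t: 23.3
tool_pos: [0.5281, -0.1946, 0.2147]
orientation: [2.343, 2.077, 0.009]
force: [0.3, 0.0, 0.4]
opening: 0.0929
shift cm [41.83  0.27  9.34] at [ 0.5281 -0.1946  0.2147] jaw -6.9 tilt 0.70 turn z -10.4 t 23.3
lid px [267. 236.] xy [ 0.5384 -0.2582] wh [0.1157 0.017 ] axis -7.6
```

```bash
python3 -m inch '[[[4.65,0.05,0,0,0,0,-1],[4.65,0.05,0,0,0,0,-1],[4.65,0.05,0,0,0,0,-1],[4.65,0.05,0,0,0,0,-1],[4.65,0.05,0,0,0,0,-1]]]' 30
python3 -m inch '[[[4.65,0.05,1,0,0,0,-1],[4.65,0.05,1,0,0,0,-1],[4.65,0.05,1,0,0,0,-1],[4.65,0.05,1,0,0,0,-1],[0,0,2,0,0,-5,-1]]]'
python3 -m inch '[[[0,0,2,0,0,-5.4,-1],[0,0,1,0,0,0,-1],[0,0,0,0,0,0,-1],[0,0,0,0,0,0,-1]]]'
python3 -c "
from h import *
go((.582,.225,.022),3)
c=cam('wrist');jars(c,.034);cv2.imwrite('pics/w6.png',c['image'])
for b in blobs(red(c['image'])): 
  m=[(b[:,0].min()+b[:,0].max())/2,(b[:,1].min()+b[:,1].max())/2]; print(m,cast(c,m,.034))"
```

```text
t: 23.85
tool_pos: [0.5542, 0.0371, 0.2048]
orientation: [-2.352, -2.081, 0.003]
force: [-0.1, -0.3, 0.3]
opening: 0.0934
t: 24.35
tool_pos: [0.5795, 0.2253, 0.1456]
orientation: [-2.254, -2.187, -0.003]
force: [-0.1, -0.8, -0.9]
opening: 0.0928
t: 24.75
tool_pos: [0.5796, 0.2195, 0.1164]
orientation: [-2.157, -2.284, 0.001]
force: [0.7, 0.8, 0.2]
opening: 0.0932
shift cm [0.53 0.28 9.44] at [0.5796 0.2195 0.1164] jaw 3.3 tilt 0.03 turn z 0.3 t 24.75
lid px [287. 194.] xy [0.606 0.233] wh [0.017  0.0543] axis 2.9
lid px [301. 107.] xy [0.6097 0.2988] wh [0.0519 0.0178] axis -10.1
[np.float64(286.0), np.float64(194.0)] [[0.60912475 0.22537363 0.034     ]]
[np.float64(298.5), np.float64(106.5)] [[0.61261364 0.30005423 0.034     ]]
```

View pics/w6.png

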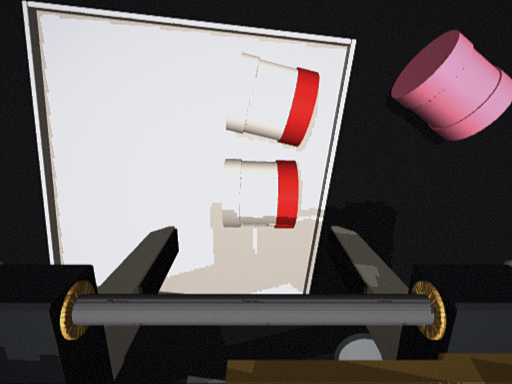

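The view shows jar C centred under the jaws with its lid at (287,194), and jar D with its lid at (301,107). The pink jar is clear at the right.

```bash
python3 -m inch '[[[0.55,0.5,4.4,0,0,0,-1],[0,0,4.5,0,0,0,-1],[0,0,0.1,0,0,0,-1],[0,0,0,0,0,0,-1],[0,0,0,0,0,0,0.5]]]' 30
python3 -m inch '[[[0,0,0,0,0,0,0.5],[0,0,0,0,0,0,0.5],[0,0,0,0,0,0,0.5],[0,0,0,0,0,0,0.5],[0,0,0,0,0,0,0.5]]]'
python3 -c "
from h import *
go((.5845,.225,.025),3)"
python3 -m inch '[[[0,0,-4.5,0,0,3.5,0.5],[0,0,-4.5,0,0,3.5,0.5],[0,0,-4.5,0,0,3.4,0.5],[0,0,0,0,0,0,0.5],[0,0,0,0,0,0,0.5]]]' 30
python3 -c "
from h import *
go((.5269,-.1720,.16),-7.1)"
```

```text
t: 25.3
tool_pos: [0.5864, 0.2263, 0.0299]
orientation: [2.153, 2.284, 0.006]
force: [0.5, 0.2, 0.3]
opening: 0.089
t: 25.8
tool_pos: [0.5847, 0.226, 0.0273]
orientation: [2.154, 2.286, 0.002]
force: [-1.2, -0.4, 5.4]
opening: 0.0601
shift cm [-0.1  -0.02  0.23] at [0.5847 0.226  0.0273] jaw 3.4 tilt 0.07 turn z 0.4 t 25.8
t: 26.3
tool_pos: [0.5848, 0.2261, 0.1624]
orientation: [2.351, 2.082, 0.003]
force: [-0.5, -1.0, -2.7]
opening: 0.0599
shift cm [-40.21  -0.94   0.21] at [0.5848 0.2261 0.1624] jaw -7.0 tilt 0.13 turn z 0.1 t 26.3
```

```bash
python3 -m inch '[[[-4.45,-0.1,0,0,0,0,0.5],[-4.45,-0.1,0,0,0,0,0.5],[-4.45,-0.1,0,0,0,0,0.5],[-4.45,-0.1,0,0,0,0,0.5],[-4.45,-0.1,0,0,0,0,0.5]]]' 30
python3 -m inch '[[[-4.45,-0.1,0,0,0,0,0.5],[-4.45,-0.1,0,0,0,0,0.5],[-4.45,-0.1,0,0,0,0,0.5],[-4.45,-0.1,0,0,0,0,0.5],[0,0,4,0,0,0,0.5]]]'
python3 -m inch '[[[0,0,4,0,0,0,0.5],[0,0,0,0,0,0,0.5],[0,0,0,0,0,0,0.5]]]'
python3 -c "
from h import *
go((.5270,-.1710,.0355),-7.1)"
```

```text
t: 26.8
tool_pos: [0.5497, 0.0042, 0.1581]
orientation: [-2.349, -2.081, 0.006]
force: [1.0, -1.0, -1.8]
opening: 0.0599
t: 27.3
tool_pos: [0.528, -0.177, 0.1243]
orientation: [2.351, 2.072, 0.002]
force: [2.1, -0.9, -2.3]
opening: 0.0597
t: 27.6
tool_pos: [0.5244, -0.1696, 0.0792]
orientation: [-2.348, -2.079, 0.004]
force: [0.5, -0.1, -0.9]
opening: 0.0599
shift cm [-0.12  0.3   4.37] at [ 0.5244 -0.1696  0.0792] jaw -7.0 tilt 0.33 turn z 0.1 t 27.6
```

```bash
python3 -m inch '[[[0,0.1,2,0,0,0,0.5],[0,0,1.8,0,0,0,0.5],[0,0,0.45,0,0,0,0.5],[0,0,0,0,0,0,0.5],[0,0,0,0,0,0,0.5]]]' 30
python3 -m inch '[[[0,0,0.1,0,0,0,0.5],[0,0,0,0,0,0,0.5],[0,0,0,0,0,0,0.5]]]' 30
python3 -c "
from h import *
go((.5270,-.1710,.0355),-7.1)"
```

```text
t: 28.1
tool_pos: [0.5288, -0.171, 0.0407]
orientation: [2.35, 2.081, 0.002]
force: [-0.1, -0.1, -1.6]
opening: 0.0599
t: 28.4
tool_pos: [0.5279, -0.1708, 0.0384]
orientation: [2.352, 2.082, 0.0]
force: [0.2, -0.1, -2.3]
opening: 0.0603
shift cm [-0.03 -0.08  0.29] at [ 0.5279 -0.1708  0.0384] jaw -7.0 tilt 0.04 turn z 0.1 t 28.4
```

```bash
python3 -m inch '[[[0,-0.05,0.25,0,0,0,0.5],[0,0,0,0,0,0,0.5],[0,0,0,0,0,0,0.5],[0,0,0,0,0,0,0],[0,0,0,0,0,0,-0.4]]]' 30
python3 -m inch '[[[0,0,0,0,0,0,-1],[0,0,0,0,0,0,-1],[0,0,0,0,0,0,-1],[0,0,-4.3,0,0,0,-1],[0,0,-4.3,0,0,0,-1]]]'
python3 -m inch '[[[0,0,-4.3,0,0,0,-1],[0,0,-4.3,0,0,0,-1],[0,0,0,0,0,0,-1],[0,0,0,0,0,0,-1]]]'
python3 -c "
from h import *
go((.5358,-.0867,.058),82.9)
c=cam('wrist');jars(c,.042);cv2.imwrite('pics/w7.png',c['image']);np.savez('w7',**{k:c[k] for k in('image','K','R','t')})"
```

```text
t: 28.9
tool_pos: [0.5271, -0.1707, 0.0355]
orientation: [2.352, 2.082, 0.0]
force: [0.1, -0.1, 0.2]
opening: 0.0634
t: 29.4
tool_pos: [0.5255, -0.17, 0.1207]
orientation: [-2.35, -2.08, 0.003]
force: [1.9, -0.8, 0.5]
opening: 0.0929
t: 29.8
tool_pos: [0.528, -0.171, 0.2091]
orientation: [2.35, 2.08, 0.002]
force: [-0.6, 0.3, -0.9]
opening: 0.093
shift cm [ 8.48 -0.31 15.1 ] at [ 0.528  -0.171   0.2091] jaw -7.0 tilt 0.20 turn z -89.9 t 29.8
lid px [270. 249.] xy [ 0.5392 -0.2551] wh [0.1142 0.017 ] axis -7.5
lid px [272. 190.] xy [ 0.5481 -0.183 ] wh [0.0262 0.0155] axis -10.0
lid px [273. 164.] xy [ 0.5522 -0.1553] wh [0.027  0.0151] axis -3.3
```

View pics/w7.png

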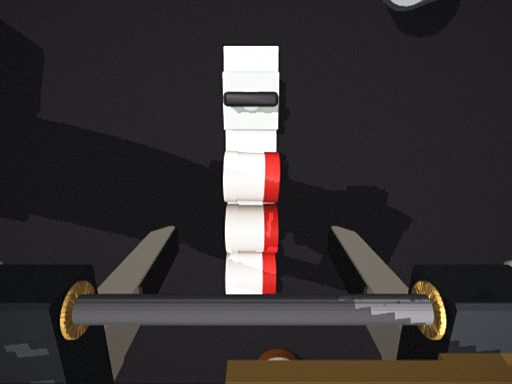

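The wrist view shows three lying jars in line on the plate, with lids at x≈272 and rows 176, 229 and 273. The wing lies across the rack at (251,99). Next I measure the wing.

```bash
python3 - <<'E'
from h import *
c=dict(np.load("w7.npz"));g=cv2.cvtColor(c["image"],cv2.COLOR_BGR2GRAY)
m=np.zeros_like(g);m[88:110,226:277]=(g[88:110,226:277]<60);b=max(blobs(m),key=cv2.contourArea);Q=cast(c,cv2.boxPoints(cv2.minAreaRect(b)),.082);print(Q.mean(0),Q)
go((*Q.mean(0)[:2],.062),82.9)
E
python3 -m inch '[[[2,0,0,0,0,-8.5,0.14],[0,0,0,0,0,-8.5,0.14],[0,0,0,0,0,-8.5,0.14],[0,0,0,0,0,-8.5,0.14],[0,0,0,0,0,-8.5,0.14]]]' 50
python3 -m inch '[[[0,0,0,0,0,-8.5,0.14],[0,0,0,0,0,-8.5,0.14],[0,0,0,0,0,-8.5,0.14],[0,0,0,0,0,-8.5,0.14],[0,0,0,0,0,-8.5,0.14]]]'
python3 -m inch '[[[0,0,0,0,0,-4.9,0.14],[0,0,0,0,0,0,0.14],[0,0,0,0,0,0,0.14]]]'
python3 -c "
from h import *
go((.5365,-.0867,.062),82.9)"
```

```text
[ 0.53762849 -0.08632547  0.082     ] [[ 0.51317228 -0.08925082  0.082     ]
 [ 0.51491539 -0.07760493  0.082     ]
 [ 0.56179585 -0.0833616   0.082     ]
 [ 0.56063044 -0.09508455  0.082     ]]
shift cm [ 8.5   0.03 14.52] at [ 0.527  -0.1706  0.2072] jaw -7.0 tilt 0.01 turn z -89.9 t 29.85
t: 30.35
tool_pos: [0.5283, -0.1502, 0.2048]
orientation: [-1.427, -2.794, 0.001]
force: [-0.3, -0.3, -0.1]
opening: 0.0577
t: 30.85
tool_pos: [0.5283, -0.1503, 0.2048]
orientation: [-0.318, -3.121, -0.002]
force: [-0.2, -1.1, 0.1]
opening: 0.0397
t: 31.15
tool_pos: [0.5287, -0.1505, 0.2057]
orientation: [-0.198, -3.133, -0.001]
force: [-0.6, -0.6, -0.2]
opening: 0.0396
shift cm [-1.000e-02  6.420e+00  1.438e+01] at [ 0.5287 -0.1505  0.2057] jaw 82.8 tilt 0.16 turn z -0.1 t 31.15
```

```bash
python3 -m inch '[[[0,3.2,2,0,0,0,0.14],[0,3.2,2,0,0,0,0.14],[0,0,4,0,0,0,0.14],[0,0,2,0,0,0,0.14],[0,0,0,0,0,0,0.14]]]' 50
python3 -m inch '[[[0,0,0,0,0,0,0.14],[0,0,0,0,0,0,0.14]]]'
python3 -c "
from h import *
go((.5365,-.0867,.062),82.9)"
```

```text
t: 31.65
tool_pos: [0.5341, -0.0861, 0.1029]
orientation: [-0.196, -3.128, -0.002]
force: [-0.6, 0.3, 0.1]
opening: 0.0398
t: 31.85
tool_pos: [0.5385, -0.0878, 0.1092]
orientation: [0.196, 3.133, -0.001]
force: [0.3, 0.0, -0.4]
opening: 0.0398
shift cm [0.23 0.09 4.72] at [ 0.5385 -0.0878  0.1092] jaw 82.9 tilt 0.15 turn z -0.0 t 31.85
```

```bash
python3 -m inch '[[[0.1,0.1,2.4,0,0,0,0.14],[0,0,2.2,0,0,0,0.14],[0,0,0,0,0,0,0.14],[0,0,0,0,0,0,1],[0,0,0,0,0,0,1]]]' 50
python3 -m inch '[[[0,0,0,0,0,0,1],[0,0,0,0,0,0,1],[0,0,0,0,0,0,1],[0,0,0,0,0,0,1]]]'
python3 -c "
from h import *
go((.5337,-.1178,.062),82.9)"
```

```text
t: 32.35
tool_pos: [0.538, -0.0867, 0.0636]
orientation: [0.194, 3.133, -0.001]
force: [0.6, -0.6, -0.4]
opening: 0.0282
t: 32.75
tool_pos: [0.5375, -0.0864, 0.0627]
orientation: [0.194, 3.134, -0.001]
force: [0.3, 0.1, 5.7]
opening: 0.0135
shift cm [-0.01 -3.16  0.07] at [ 0.5375 -0.0864  0.0627] jaw 82.9 tilt 0.12 turn z 0.0 t 32.75
```

Pushing slowly, watching force.

```bash
python3 -m inch '[[[0,-0.5,0,0,0,0,1],[0,-0.5,0,0,0,0,1],[0,-0.5,0,0,0,0,1],[0,-0.5,0,0,0,0,1],[0,-0.3,0,0,0,0,1]]]' 50
python3 -m inch '[[[0,-0.2,0,0,0,0,1],[0,-0.2,0,0,0,0,1],[0,-0.1,0,0,0,0,1],[0,0,0,0,0,0,1],[0,0,0,0,0,0,1]]]'
python3 -c "
from h import *
go((.5337,-.1178,.062),82.9)"
```

```text
t: 33.25
tool_pos: [0.5346, -0.1094, 0.0627]
orientation: [0.194, 3.134, -0.0]
force: [-0.5, 1.4, 6.7]
opening: 0.0137
t: 33.75
tool_pos: [0.534, -0.1142, 0.0627]
orientation: [0.194, 3.134, -0.001]
force: [-0.6, 0.3, 6.3]
opening: 0.0137
shift cm [-0.01 -0.36  0.07] at [ 0.534  -0.1142  0.0627] jaw 82.9 tilt 0.12 turn z 0.0 t 33.75
```

```bash
python3 -m inch '[[[0,-0.1,0,0,0,0,1],[0,-0.1,0,0,0,0,1],[0,0,0,0,0,0,1]]]' 50
python3 -m inch '[[[0,-0.1,0,0,0,0,1],[0,0,0,0,0,0,1]]]'
python3 -m inch '[[[0,-0.1,0,0,0,0,1],[0,0,0,0,0,0,1]]]'
python3 -m inch '[[[0,-0.1,0,0,0,0,1],[0,0,0,0,0,0,1]]]'
python3 -c "
from h import *
go((.5337,-.1178,.062),82.9)"
```

```text
t: 34.05
tool_pos: [0.5338, -0.1159, 0.0627]
orientation: [0.194, 3.134, 0.0]
force: [-0.2, 1.9, 6.6]
opening: 0.0134
t: 34.25
tool_pos: [0.5337, -0.1168, 0.0627]
orientation: [0.194, 3.134, 0.0]
force: [-0.3, 1.6, 6.9]
opening: 0.0138
t: 34.45
tool_pos: [0.5336, -0.1174, 0.0627]
orientation: [0.194, 3.133, 0.001]
force: [-0.0, 3.6, 7.2]
opening: 0.0138
t: 34.65
tool_pos: [0.5336, -0.1176, 0.0627]
orientation: [0.193, 3.134, 0.003]
force: [0.1, 7.4, 7.1]
opening: 0.0137
shift cm [-0.01 -0.02  0.07] at [ 0.5336 -0.1176  0.0627] jaw 82.9 tilt 0.17 turn z 0.0 t 34.65
```

Force rises at axis y = -0.1176, against a predicted -0.1178, so the stop is snug. Now I clamp it by turning clockwise.

```bash
python3 -m inch '[[[0,0.05,0,0,0,5,1],[0,0,0,0,0,5,1],[0,0,0,0,0,5,1],[0,0,0,0,0,5,1],[0,0,0,0,0,5,1]]]' 50
python3 -m inch '[[[0,0,0,0,0,5,1],[0,0,0,0,0,5,1],[0,0,0,0,0,5,1],[0,0,0,0,0,5,1],[0,0,0,0,0,5,1]]]'
python3 -m inch '[[[0,0,0,0,0,5,1],[0,0,0,0,0,5,1],[0,0,0,0,0,5,1],[0,0,0,0,0,5,1],[0,0,0,0,0,5.5,1]]]'
python3 -m inch '[[[0,0,0,0,0,0,1],[0,0,0,0,0,0,1],[0,0,0,0,0,0,1]]]'
python3 -c "
from h import *
go((.5337,-.1178,.062),8.4);print(robot.read_state()['wrist_torque'])"
```

```text
t: 35.15
tool_pos: [0.5336, -0.1177, 0.0627]
orientation: [0.872, 3.016, 0.002]
force: [-0.4, 5.4, 8.2]
opening: 0.0136
t: 35.65
tool_pos: [0.5334, -0.1179, 0.0627]
orientation: [1.505, 2.756, 0.002]
force: [-1.4, 4.1, 6.8]
opening: 0.0134
t: 36.15
tool_pos: [0.5332, -0.118, 0.0627]
orientation: [2.076, 2.357, 0.002]
force: [-3.0, 3.5, 8.1]
opening: 0.0134
t: 36.45
tool_pos: [0.5332, -0.118, 0.0627]
orientation: [2.072, 2.361, 0.002]
force: [-2.2, 3.6, 8.3]
opening: 0.0138
shift cm [0.01 0.05 0.07] at [ 0.5332 -0.118   0.0627] jaw 7.5 tilt 0.08 turn z -0.9 t 36.45
[0.51808303 0.55356065 0.34450716]
```

```bash
python3 -m inch '[[[0,0,0,0,0,0,0.3],[0,0,0,0,0,0,0.3],[0,0,0,0,0,0,0.3],[0,0,-4.3,0,0,0,0],[0,0,-4.3,0,0,0,-1]]]' 30
python3 -m inch '[[[-3,0,-4.3,0,0,5,-1],[-3,0,-2,0,0,5,-1],[0,0,0,0,0,4.6,-1],[0,0,0,0,0,0,-1],[0,0,0,0,0,0,-1]]]'
python3 - <<'E'
from h import *
go((.5860,.304,.12),-11)
c=cam("wrist");cv2.imwrite("pics/w8.png",c["image"]);jars(c,.042)
g=cv2.cvtColor(c["image"],cv2.COLOR_BGR2GRAY);np.savez('w8',**{k:c[k] for k in('image','K','R','t')})
t=cam("top")
for b in blobs(red(t["image"]),12):
    u=b.mean(0);print("top lid",u,cast(t,u,.05)[0])
E
```

```text
t: 36.95
tool_pos: [0.5307, -0.1179, 0.1463]
orientation: [-2.07, -2.357, 0.003]
force: [1.0, -0.1, 0.9]
opening: 0.0438
t: 37.45
tool_pos: [0.537, -0.1764, 0.2075]
orientation: [-2.353, -2.08, 0.001]
force: [-0.0, -0.4, -0.7]
opening: 0.0843
shift cm [48.28 -1.02  8.77] at [ 0.537  -0.1764  0.2075] jaw -7.1 tilt 0.09 turn z 3.9 t 37.45
lid px [263. 224.] xy [ 0.5424 -0.2315] wh [0.1673 0.016 ] axis -7.4
top lid [171.78787879 197.33333333] [0.60977607 0.29419612 0.05      ]
```

View pics/w8.png

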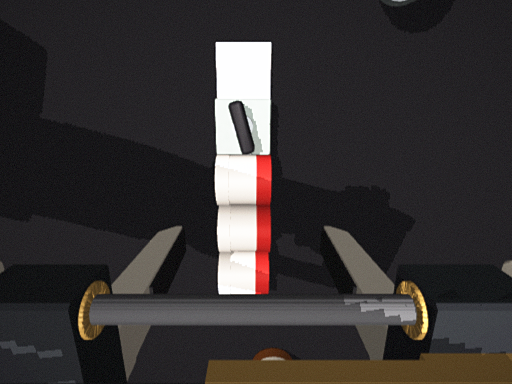

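The wrist view shows three touching jars tight against the stop face (row 154). The wing, from (237,103) to (248,150), is about 15° off the rack axis, so it is clamped. Next I fetch the fourth jar.

```bash
python3 -m inch '[[[4.8,-0.1,0,0,0,0,-1],[4.8,-0.1,0,0,0,0,-1],[4.8,-0.1,0,0,0,0,-1],[4.8,-0.1,0,0,0,0,-1],[4.8,-0.1,0,0,0,0,-1]]]' 30
python3 -m inch '[[[4.7,-0.1,1,0,0,0,-1],[4.7,-0.1,1,0,0,0,-1],[4.7,-0.1,1,0,0,0,-1],[4.7,-0.1,1,0,0,0,-1],[4.7,-0.1,1,0,0,0,-1]]]'
python3 -m inch '[[[0,0,2,0,0,3.9,-1],[0,0,1.7,0,0,0,-1],[0,0,0,0,0,0,-1],[0,0,0,0,0,0,-1]]]'
python3 -c "
from h import *
go((.588,.303,.025),-11)
c=cam('wrist');jars(c,.034);
for b in blobs(red(c['image'])): 
  m=[(b[:,0].min()+b[:,0].max())/2,(b[:,1].min()+b[:,1].max())/2]; print(m,cast(c,m,.034))"
```

```text
t: 38.05
tool_pos: [0.5618, 0.0644, 0.2077]
orientation: [-2.353, -2.08, 0.001]
force: [0.9, 0.2, -0.3]
opening: 0.0931
t: 38.55
tool_pos: [0.5859, 0.2981, 0.1571]
orientation: [-2.353, -2.081, 0.002]
force: [1.0, -0.7, 0.2]
opening: 0.0932
t: 38.95
tool_pos: [0.5864, 0.2947, 0.1207]
orientation: [-2.424, -1.997, 0.003]
force: [-0.0, -0.0, 0.8]
opening: 0.093
shift cm [0.86 0.01 9.57] at [0.5864 0.2947 0.1207] jaw -11.0 tilt 0.11 turn z -0.0 t 38.95
lid px [280. 188.] xy [0.6112 0.306 ] wh [0.0539 0.0156] axis -9.2
[np.float64(280.0), np.float64(187.5)] [[0.61226149 0.29871007 0.034     ]]
```

```bash
python3 -m inch '[[[0.8,0.2,4.6,0,0,-1,-1],[0,0,4.7,0,0,0,-1],[0,0,0.2,0,0,0,-1],[0,0,0,0,0,0,-1],[0,0,0,0,0,0,0.5]]]' 30
python3 -m inch '[[[0,0,0,0,0,0,0.5],[0,0,0,0,0,0,0.5],[0,0,0,0,0,0,0.5],[0,0,0,0,0,0,0.5],[0,0,0,0,0,0,0.5]]]'
python3 -c "
from h import *
go((.590,.3025,.025),-10)"
python3 -m inch '[[[0,0,-4.5,0,0,-1,0.5],[0,0,-4.5,0,0,-1,0.5],[0,0,-4.5,0,0,-0.9,0.5],[0,0,-3,0,0,0,0.5],[0,0,0,0,0,0,0.5]]]' 30
python3 -c "
from h import *
go((.5149,-.2686,.18),-7.1)"
```

```text
t: 39.5
tool_pos: [0.5928, 0.3037, 0.0302]
orientation: [2.407, 2.016, 0.007]
force: [-0.1, 0.2, 0.3]
opening: 0.0882
t: 40.0
tool_pos: [0.5906, 0.3036, 0.0274]
orientation: [2.408, 2.018, 0.001]
force: [-2.4, -0.5, 6.7]
opening: 0.0599
shift cm [-0.12 -0.04  0.24] at [0.5906 0.3036 0.0274] jaw -10.1 tilt 0.04 turn z -0.1 t 40.0
t: 40.5
tool_pos: [0.5934, 0.3045, 0.1982]
orientation: [2.354, 2.076, 0.015]
force: [1.4, -0.5, -1.3]
opening: 0.0598
shift cm [-57.85  -0.64   1.53] at [0.5934 0.3045 0.1982] jaw -7.2 tilt 0.58 turn z -0.1 t 40.5
```

```bash
python3 -m inch '[[[-4.45,-0.05,0,0,0,0,0.5],[-4.45,-0.05,0,0,0,0,0.5],[-4.45,-0.05,0,0,0,0,0.5],[-4.45,-0.05,0,0,0,0,0.5],[-4.45,-0.05,0,0,0,0,0.5]]]' 30
python3 -m inch '[[[-4.45,-0.05,0,0,0,0,0.5],[-4.45,-0.05,0,0,0,0,0.5],[-4.45,-0.05,0,0,0,0,0.5],[-4.45,-0.05,0,0,0,0,0.5],[-4.45,-0.05,0,0,0,0,0.5]]]'
python3 -m inch '[[[-4.45,-0.05,0,0,0,0,0.5],[-4.45,0,0,0,0,0,0.5],[-4.45,0,0,0,0,0,0.5],[0,0,4,0,0,0,0.5],[0,0,3,0,0,0,0.5]]]'
python3 -m inch '[[[0,0,0,0,0,0,0.5],[0,0,0,0,0,0,0.5],[0,0,0,0,0,0,0.5]]]'
python3 -c "
from h import *
go((.5149,-.2686,.088),-7.1)
c=cam('side');cv2.imwrite('pics/s1.png',cv2.resize(c['image'][110:240,240:370],None,fx=4,fy=4))"
```

```text
t: 41.0
tool_pos: [0.5586, 0.0812, 0.1891]
orientation: [-2.355, -2.077, 0.004]
force: [0.0, -0.5, -2.6]
opening: 0.0599
t: 41.5
tool_pos: [0.5283, -0.139, 0.1893]
orientation: [-2.354, -2.076, 0.002]
force: [0.5, -0.4, -2.0]
opening: 0.0599
t: 42.0
tool_pos: [0.5112, -0.2713, 0.1183]
orientation: [-2.358, -2.073, 0.001]
force: [-0.3, 0.4, -3.1]
opening: 0.0599
t: 42.3
tool_pos: [0.5136, -0.2702, 0.123]
orientation: [2.354, 2.077, 0.001]
force: [1.3, 0.3, -1.8]
opening: 0.0599
shift cm [0.18 0.1  3.5 ] at [ 0.5136 -0.2702  0.123 ] jaw -7.1 tilt 0.12 turn z -0.0 t 42.3
```

View pics/s1.png

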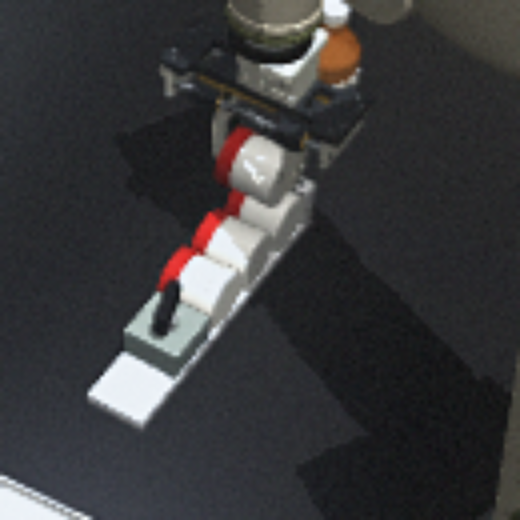

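The side view shows the fourth jar held level above the gap between base1 and base2, with the bottom row and stop in order. I lower it gently.

```bash
python3 -m inch '[[[0.18,0,1.5,0,0,0,0.5],[0,0,1.4,0,0,0,0.5],[0,0,0.3,0,0,0,0.5],[0,0,0,0,0,0,0.5],[0,0,0,0,0,0,0.5]]]' 30
python3 -m inch '[[[0,0,0,0,0,0,0.5],[0,0,0,0,0,0,0.5]]]'
python3 -c "
from h import *
go((.5149,-.2686,.0877),-7.1)"
```

```text
t: 42.85
tool_pos: [0.5126, -0.268, 0.0888]
orientation: [-2.355, -2.078, 0.001]
force: [-0.6, -0.4, -2.6]
opening: 0.0598
t: 43.05
tool_pos: [0.5129, -0.2683, 0.0893]
orientation: [-2.356, -2.078, 0.0]
force: [-0.7, -0.9, -2.1]
opening: 0.0599
shift cm [-0.01  0.21  0.16] at [ 0.5129 -0.2683  0.0893] jaw -7.2 tilt 0.00 turn z -0.1 t 43.05
```

```bash
python3 -m inch '[[[0,0.15,0.1,0,0,0,0.5],[0,0,0.08,0,0,0,0.5],[0,0,0,0,0,0,0.5],[0,0,0,0,0,0,0.5]]]' 30
python3 -c "
from h import *
go((.5149,-.2686,.0877),-7.1)"
```

```text
t: 43.45
tool_pos: [0.5147, -0.2686, 0.0883]
orientation: [2.356, 2.077, 0.0]
force: [-0.8, 0.7, 4.5]
opening: 0.0597
shift cm [0.   0.02 0.06] at [ 0.5147 -0.2686  0.0883] jaw -7.2 tilt 0.04 turn z -0.1 t 43.45
```

```bash
python3 -m inch '[[[0,0,0,0,0,0,0.2],[0,0,0,0,0,0,-0.3],[0,0,0,0,0,0,-1],[0,0,0,0,0,0,-1],[0,0,0,0,0,0,-1]]]' 30
python3 -m inch '[[[0,0,-2,0,0,0,-1],[0,0,-4,0,0,0,-1],[0,0,-4,0,0,0,-1],[3,0,-3,0,0,0,-1],[3,0,0,0,0,0,-1]]]'
python3 -m inch '[[[0,0,0,0,0,0,-1],[0,0,0,0,0,0,-1],[0,0,0,0,0,0,-1]]]'
python3 - <<'E'
from h import *
print(robot.read_state()["tool_pos"])
a=cam("wrist")["image"][60:300,150:400];c=cam("side");b=c["image"][110:240,240:370]
cv2.imwrite("pics/f1.png",np.hstack([cv2.resize(a,(417,400)),cv2.resize(b,(380,400))]))
for q in blobs(red(c["image"]),8):print("side red",q.mean(0))
E
```

```text
t: 43.95
tool_pos: [0.5143, -0.2684, 0.0874]
orientation: [-2.356, -2.078, 0.0]
force: [0.3, -0.0, 0.8]
opening: 0.0798
t: 44.45
tool_pos: [0.5244, -0.2102, 0.2237]
orientation: [2.352, 2.07, 0.005]
force: [0.9, 0.2, 0.4]
opening: 0.093
t: 44.75
tool_pos: [0.5214, -0.2094, 0.2167]
orientation: [-2.356, -2.077, 0.001]
force: [1.1, 0.0, 0.0]
opening: 0.0929
[ 0.52137231 -0.20937802  0.21671712]
side red [283.26923077 176.42307692]
side red [291.5  167.15]
side red [296.40740741 154.14814815]
```

View pics/f1.png

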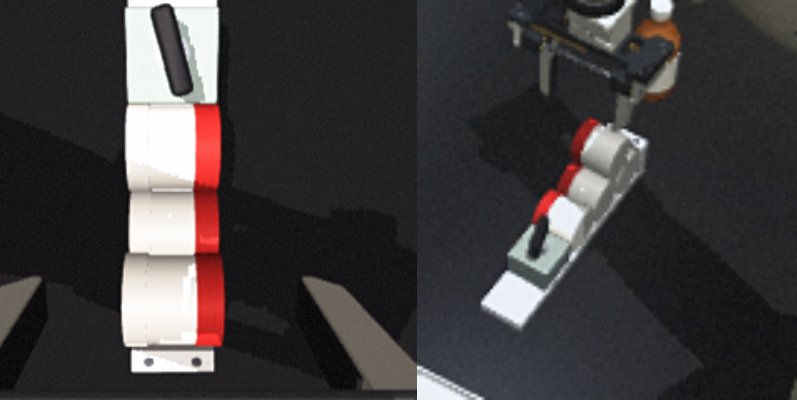

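Run:
```python
from h import *
c=cam("wrist")
for b in blobs(red(c["image"]),150):
    m=(b.min(0)+b.max(0))/2;print(m,len(b),cast(c,m,.094)[0],cast(c,m,.042)[0])
t=cam("top")
print("other lids in top:",[(b.mean(0)) for b in blobs(red(t["image"]),12)])
print(robot.close_job())
```

```text
[275.5 194.5] 367 [ 0.54370561 -0.22131813  0.094     ] [ 0.54579069 -0.23791849  0.042     ]
other lids in top: [array([302.78787879, 213.84848485])]
the job is handed in; nothing more can be done
None
```

I stacked the four jars in the tray on the rack and handed the job in at about 45 s of the 210 s allowed.

**What I did**
- I turned the knob to its loose end stop and drew the stop back.
- I laid three jars from the wall outward and pushed the stop up until the force rose. Its axis was then at y = -0.1176 against a predicted -0.1178, which puts the stop at about 0.015.
- I turned the knob back to its clamped end stop; the torque rose, and the wing lay about 15° off the rack axis, as expected for 1.3 rad.
- I set the fourth jar in the gap at mid1 and released it on contact. There was no fifth or sixth jar, so mid2 and apex stay empty. I did not touch the pink look-alikes, bottle, beaker or tip box.

**Last checks**
- The final wrist and side pictures show the three bottom jars touching one another and the stop, and the fourth jar centred and square above base1 and base2. The knob is still tight and the gripper is clear.
- The final top view shows no red lids left in the tray.
- The last numeric check did not give separate jar positions, because the lids merged into one blob in the wrist view. The final jar positions therefore rest on the release poses and the pictures.

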